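# Gauge a blind bore with a hooked depth rod

### The arm

A 6-joint arm with a two-finger parallel gripper is mounted at the origin on the work surface. World frame = base frame: x ahead of the robot, y to its left, z up, the work surface at z = 0. Lengths are in m, angles in rad, forces in N, time in s.
With the tool pointing down it reaches from about 0.3 to 0.775 m from the base axis. Payload 14.6 kg.
Tool frame: the origin (TCP) lies between the finger pads; the fingertips stand 25 mm ahead of it and the grasp point (between the pads) lies 6 mm ahead of it; z points along the fingers, x is the direction in which the jaws open and shut, and the axes are right-handed (so a half turn about z gives the same grasp; the last joint's range is limited). The gripper opens to 94 mm and grips with 3 to 60 N. Pads are 16 mm wide; open, the fingers measure 119 mm over their backs; the gripper's body (75 mm by 177 mm) begins 78 mm behind the grasp point.
Start: joints at [1.223, 0.3, 1.521, -0, 1.321, -0.067], TCP at [0.152, 0.528, 0.23] pointing down, gripper open.
Joint ranges: [-3.03, 3.03], [-0.79, 2.21], [0.23, 2.52], [-1.04, 4.18], [0, 3.07], [-2.55, 2.55]. Speed limits (rad/s): [2.22, 2.22, 2.57, 3.14, 3.14, 3.14].

### API

Orientations are given as a 3x3 rotation matrix whose columns are the frame's x, y, z axes.
In Python, from rig import status, eyes, arm gives the robot as it stands. The module is installed in compiled form; this text tells all that it offers.
- The arm moves only by the tool servo_tool, never from a script. Its argument "moves" is a list that holds one entry, the list of rows, each a list of 7 numbers: the shift along the tool's x, y, z in mm, then the turn, a rotation vector about the tool's x, y, z in rad, then the gripper's target within -1 to 1 (fully open at 1, half-way at 0, shut at -1). In form: [[[tx, ty, tz, wx, wy, wz, claw], ...]]. A call has 1 to 5 rows; each row shifts and turns the commanded pose from where the row before left it, along the tool's axes as they then stand; what a row does not reach is not made up. A row lasts 1/10 s, in which the tool goes at most 50 mm and 8.59 degrees, less where a joint would pass 70% of its speed; a pose out of reach is approached as far as the arm can. A call with a gripper value outside its range is refused whole. The fingers move at their own pace and stop on an object; the grip force is fixed at half the most. Time passes only in rows, so rows that do not move let the fingers close. It gives the time, the measured TCP pose, the force and the opening at its end, in the units of the state.
- status.state(): the state, without advancing time (a new reading comes with each control period).
- eyes.read_camera(name): name is "scene" or "top" or "wrist"; returns the picture (480x640x3 uint8, red, green, blue); there is no depth.
- eyes.camera_model(name): a dict with "K" (3x3 intrinsics, pixels), "rvec" (rotation vector, rad) and "tvec" (3), from world to camera coordinates, as OpenCV has them; the wrist camera has in their place "tool_from_camera" (4x4, takes a point from camera to tool coordinates, whose origin is the TCP and whose axes are the tool frame's). Camera axes: x right, y down, z forward; pixel columns grow to the right and rows downward; lengths in m; the calibration is good to about 2 mm. A picture is of the moment at which its call begins: read the wrist's pose just before it. camera_model takes no time and is no camera call.
- arm.sign_off(): hands the job in, once; it reports no verdict.
The state is a dict: "time_s": time; "joint_pos": joint angles; "qvel": joint speeds; "effort": joint torques, N m; "position": TCP position; "ee_rot": TCP orientation; "force": force on the tool from outside, world axes, zero at the start; "moment": the same for the moment, N m; "width": opening from 0.0 (shut) to 1.0 (fully open).
Only numpy, scipy, OpenCV 4.12 (cv2) and the standard library are available. Lean on these libraries where they do the work, as an engineer would, in place of code of your own. Each camera call takes 0.05 s, during which the arm holds its last target.

### The job

Find out how deep the blind hole in the oak block is: with the pull hook, reach behind the depth rod's upright and drag the rod along its channel into the hole until it bottoms. Lay the hook back down flat on the bench, clear of the gauge, and slide the pointer along its rail until its finger is level with the middle of the rod's upright, so that the exposed length can be read, leaving the rod bottomed. Leave the other things on the bench where they are.

Things in the scene. Friction and masses are not known exactly. Their poses are not given: they have to be found in the camera images.
- gauge: Depth gauge fixed to the bench on a plywood board 420 x 130 x 12 mm (x -130 to +290 mm, y +-65 mm), carrying the bored block, channel and pointer rail. Origin on the bench under the bore mouth; x runs level along the bore axis, out of the mouth and along the channel, roughly away from the robot; y left of that, z up.
- bore_mouth (a point): Centre of the bore's mouth, 32 mm over the bench, on the +x face of the oak block (gauge x -126 to 0, y +-30 mm, top 56 mm over the bench). The blind bore is 15 mm wide and 40 to 80 mm deep, different every time.
- bore_floor (a point): Centre of the unseen, rigid, flat floor of the bore; axes as the gauge's.
- channel (a point): Middle of the top of the dark steel channel (gauge x 4 to 284 mm, y +-11 mm, top 41 mm over the bench; axes as the gauge's). A 9.5 mm slot runs along its top. It guides the depth rod straight into the bore and keeps it from lifting out.
- rod: Loose L-shaped steel depth rod, 0.2 kg, 12 mm round, 190 mm long, lying in the channel. Origin at its flat tip, x along the rod away from the tip (as the gauge's x). 180 mm from the tip a 7 mm round upright stands up through the slot, its top 115 mm over the bench. It starts with the tip 45 to 80 mm outside the bore; it slides with 1 to 3 N of friction.
- rod_tip (a point): Centre of the rod's flat tip.
- rod_upright (a point): Top centre of the rod's upright, 180 mm behind the tip and 83 mm above the rod's axis; axes as the rod's. The upright can lean a few mm sideways.
- hook: Loose pull hook lying flat right of the gauge, 0.27 kg. Aluminium bar handle, 24 mm wide, 28 mm high, along its x (-100 to +35 mm); an 8 mm round steel shaft goes on at mid-height (14 mm) to x = 184 mm, then turns square to the left (+y) as an 8 mm round arm with its tip at y = 68 mm. Origin on the underside at the balance point, the place to grip.
- hook_inside (a point): Point on the inner (pulling) face of the hook's arm: x 180, y 42, z 14 mm in the hook's frame.
- pointer (a joint): Position in m of the steel pointer carriage in gauge +x from the bore mouth (0 to 0.2). It starts near the block and stays where left (friction 2 N). It runs on a rail at gauge y +45 mm, left of the channel.
- pointer_tip (a point): End of the pointer's 4 mm thick finger, 13 mm left of the channel's middle, 48 mm over the bench, at the same gauge x as the middle of the tab; axes as the gauge's.
- pointer_tab (a point): Top centre of the pointer's upright tab, 100 mm over the bench, at gauge y +45 mm. The tab is 12 mm along gauge x and 24 mm along y and stands on a 30 x 26 mm foot whose top is 40 mm over the bench.
- red_box: Bystander: red plastic box with black twist cap, 70 x 70 x 93 mm high.
- punch: Bystander: steel nail punch lying flat, 120 mm long, 11 mm square.
- saucer: Bystander: terracotta-coloured ceramic plant saucer, 130 mm across, 22 mm high.
- pencil: Bystander: flat carpenter's pencil, 145 mm long, 8 mm thick.
- jar: Bystander: screw-top glass jar, 66 mm across, 85 mm high.
- hammer: Bystander: hammer lying flat.
Mind the look-alikes: they are no part of the job. Leave any green or yellow look-alike of the rod alone.

How it is judged:
On the way, in this order (a step that is already met when the one before it is completed fails the run):
1. the rod is dragged to the bottom of the bore by the hook (x of rod_tip in the frame of bore_floor below 0.003 m and contact force between hook and rod above 0.5 N), for 0.1 s.
2. the pointer is set level with the upright while the rod is bottomed (x of rod_tip in the frame of bore_floor below 0.003 m and x of pointer_tip in the frame of rod_upright between -0.004 and 0.004 m), for 0.2 s.
At the end, for the whole second after the job is handed in: The rod's tip is within 3 mm of the bore's floor, the pointing finger is within 4 mm (along the channel) of the middle of the rod's upright, and the hook lies flat and still on the bench, touching neither gauge nor rod (all of step 2 and height (world z) of hook below 0.006 m and angle between hook's own z axis and vertical below 0.08 rad and contact force between hook and gauge below 0.05 N and contact force between hook and rod below 0.05 N and linear speed of hook below 0.02 m/s and linear speed of rod below 0.01 m/s).
It fails at once if a bystander is moved by more than 30 mm (distance of any of red_box, punch, saucer, pencil, jar, hammer from where it was at the start of the episode above 0.03 m).
It also fails if it takes over 72 s, if anything falls off the work surface, if the arm or the gripper's body presses on something with over 40 N, if the wrist force passes 120 N, or if a joint passes its speed limit or range.

## Working session

There is one attempt and no reset: what is moved stays moved. The work goes in short steps, Python scripts to look and compute and a tool call to move; the robot and the scene stay as the last step left them, time stands still between calls to the robot, and variables do not carry over. Pictures are saved under pics/ and viewed, and the job is handed in when it is done.

Besides the shell and the picture viewer there is one more tool, called after "Call:" as a command line: name --argument value ..., lists and objects as JSON in quotes. servo_tool: Moves the arm, as the interface text tells. Its arguments: {"type":"object","properties":{"moves":{"type":"array","items":{"type":"array","items":{"type":"array","items":{"type":"number"}}}}},"required":["moves"]}

```bash
mkdir -p pics; python3 - <<'E'
from rig import status, eyes
import cv2
s=status.state(); print(s)
for n in ["scene","top","wrist"]:
    im=eyes.read_camera(n); cv2.imwrite(f"pics/a_{n}.png",im[:,:,::-1]); print(n,eyes.camera_model(n))
E
```

```text
{'time_s': 0.0, 'joint_pos': array([ 1.22340884e+00,  3.00496165e-01,  1.52162088e+00,  2.57607105e-05,
        1.32072701e+00, -6.65937053e-02]), 'qvel': array([-0.00088684, -0.00045609,  0.0002473 , -0.0010096 , -0.0007038 ,
        0.00352421]), 'effort': array([ 1.46595667e-04, -5.31804836e+01, -3.52739775e+01,  7.09120464e-02,
        2.43364874e-02, -8.47310753e-05]), 'position': array([0.15232138, 0.52822029, 0.22985574]), 'ee_rot': array([[ 2.77124293e-01,  9.60833973e-01, -4.49497481e-04],
       [ 9.60833269e-01, -2.77124636e-01, -1.16814864e-03],
       [-1.24696373e-03, -1.08169768e-04, -9.99999217e-01]]), 'force': array([-0.4297337 , -0.07750543, -0.475865  ]), 'moment': array([-0.03552794, -0.01593212,  0.00031483]), 'width': 1.0017595693460337}
scene {'K': array([[502.4723739 ,   0.        , 322.61275478],
       [  0.        , 502.4723739 , 235.09514372],
       [  0.        ,   0.        ,   1.        ]]), 'rvec': array([ 2.13690827,  0.63248123, -0.32878336]), 'tvec': array([-0.41421478, -0.07177707,  1.58252194])}
top {'K': array([[553.62735362,   0.        , 315.42635137],
       [  0.        , 553.62735362, 238.68792769],
       [  0.        ,   0.        ,   1.        ]]), 'rvec': array([ 2.15598915, -2.17060363,  0.13300013]), 'tvec': array([-0.00651933,  0.49671669,  1.37001741])}
wrist {'K': array([[414.46199545,   0.        , 318.62453532],
       [  0.        , 414.46199545, 238.31808968],
       [  0.        ,   0.        ,   1.        ]]), 'tool_from_camera': array([[ 9.99999861e-01, -5.07177755e-04, -1.45235108e-04,
        -1.83284000e-04],
       [ 5.27312124e-04,  9.69388635e-01,  2.45530847e-01,
        -7.10836372e-02],
       [ 1.62614788e-05, -2.45530890e-01,  9.69388767e-01,
        -1.54456092e-01],
       [ 0.00000000e+00,  0.00000000e+00,  0.00000000e+00,
         1.00000000e+00]])}
```

View pics/a_scene.png

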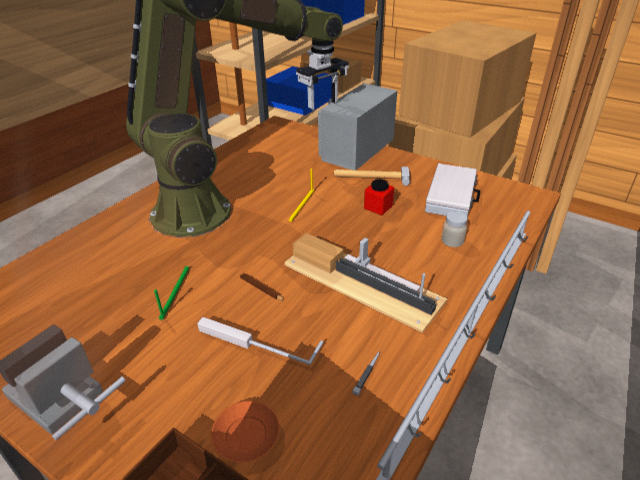

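View pics/a_top.png

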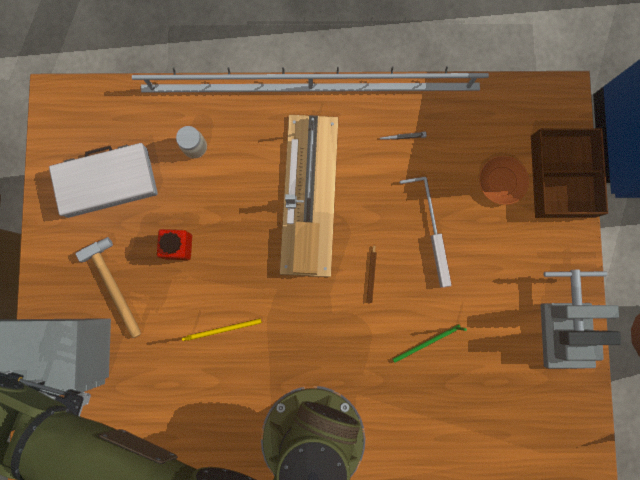

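View pics/a_wrist.png

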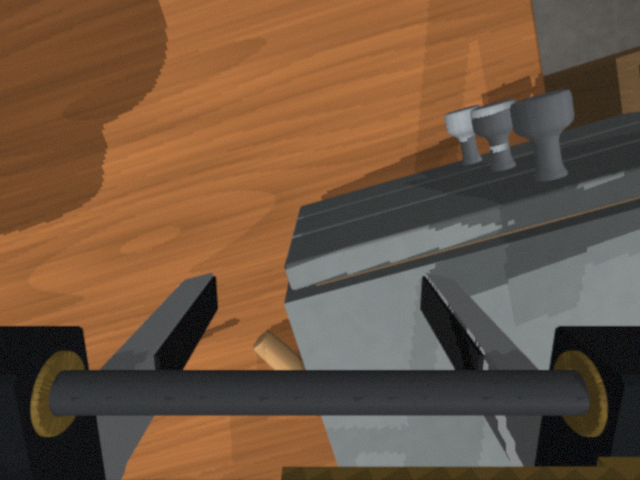

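The top view shows the gauge around (310,200), with its upright near (313,118), the pointer near (292,203) and the block at (305,247). The hook handle is at (441,260) and its arm runs from (400,182) to (425,180). I'll zoom in next.

```bash
cat > h.py <<'E'
import numpy as np, cv2
from rig import status, eyes
def cast(n,uv,z,s=None):
    m=eyes.camera_model(n)
    if n=="wrist":
        T=m["tool_from_camera"]; W=np.eye(4);W[:3,:3]=s["ee_rot"];W[:3,3]=s["position"]; T=W@T
        R=T[:3,:3];c=T[:3,3]
    else:
        Rc=cv2.Rodrigues(m["rvec"])[0]; R=Rc.T; c=-R@m["tvec"]
    d=R@np.linalg.inv(m["K"])@np.array([uv[0],uv[1],1.])
    return c+d*(z-c[2])/d[2]
def proj(n,p,s=None):
    m=eyes.camera_model(n)
    if n=="wrist":
        T=m["tool_from_camera"]; W=np.eye(4);W[:3,:3]=s["ee_rot"];W[:3,3]=s["position"]; T=np.linalg.inv(W@T)
        q=T[:3,:3]@p+T[:3,3]
    else: q=cv2.Rodrigues(m["rvec"])[0]@p+m["tvec"]
    q=m["K"]@q; return q[:2]/q[2]
E
python3 - <<'E'
import cv2
t=cv2.imread("pics/a_top.png"); s=cv2.imread("pics/a_scene.png")
cv2.imwrite("pics/z1.png",cv2.resize(t[105:285,265:465],None,fx=4,fy=3.2 if 0 else 4,interpolation=2)[:600] if 0 else cv2.resize(t[105:255,265:465],None,fx=4,fy=4,interpolation=2))
cv2.imwrite("pics/z2.png",cv2.resize(s[225:375,265:465],None,fx=4,fy=4,interpolation=2))
cv2.imwrite("pics/z3.png",cv2.resize(t[165:295,360:460],None,fx=4.6,fy=4.6,interpolation=2))
E
```

```text
(no output)
```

View pics/z1.png

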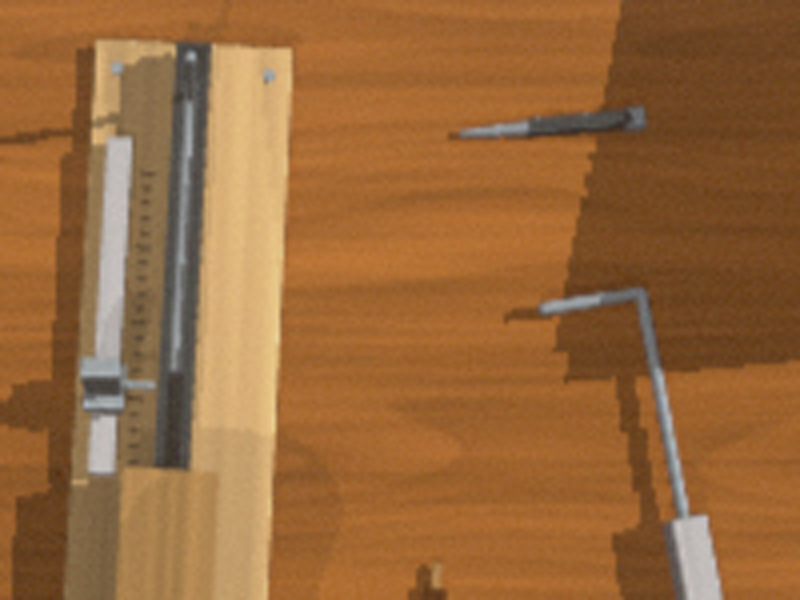

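View pics/z2.png

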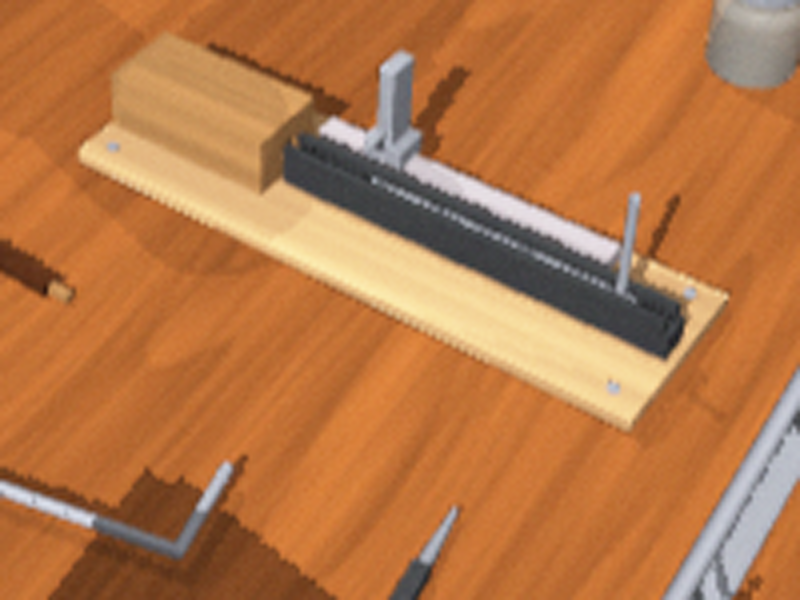

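View pics/z3.png

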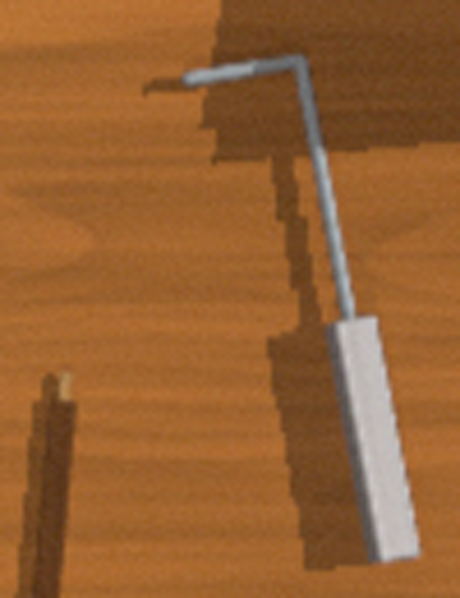

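```bash
python3 - <<'E'
from h import *
np.set_printoptions(precision=4,suppress=True)
Z1=lambda u,v:(265+(u+.5)/4-.5,105+(v+.5)/4-.5)
Z2=lambda u,v:(265+(u+.5)/4-.5,225+(v+.5)/4-.5)
Z3=lambda u,v:(360+u/4.6-.4,165+v/4.6-.4)
for nm,c,uv,z in [("boardFL","top",Z1(96,40),.012),("boardFR","top",Z1(292,48),.012),
 ("chan far","top",Z1(194,44),.041),("chan near","top",Z1(172,467),.041),
 ("blkL","top",Z1(121,470),.056),("blkR","top",Z1(216,472),.056),
 ("upright top","top",Z1(191,56),.115),("tip","top",Z1(175,370),.036),
 ("tab","top",Z1(102,376),.1),("finger","top",Z1(154,384),.048),
 ("elbow","top",Z1(640,296),.014),("armtip","top",Z1(543,309),.014),("shaft","top",Z1(682,517),.014),
 ("hFL","top",Z3(329,325),.028),("hFR","top",Z3(376,318),.028),("hBL","top",Z3(377,562),.028),("hBR","top",Z3(420,555),.028),
 ("S boardFR","scene",Z2(628,428),.012),("S boardFL","scene",Z2(728,297),.012),("S upr","scene",Z2(635,197),.115),("S tab","scene",Z2(396,60),.1),
 ("S elbow","scene",Z2(178,548),.014),("S armtip","scene",Z2(228,465),.014),("S upr base","scene",Z2(624,292),.041),("S boardNR","scene",Z2(82,155),.012)]:
    print(nm,cast(c,uv,z)[:2]*1000)
E
```

```text
boardFL [827.408   58.1396]
boardFR [821.2869 -70.5797]
chan far [814.2113  -6.1311]
chan near [539.2462   9.5052]
blkL [535.3117  41.099 ]
blkR [533.6819 -17.9611]
upright top [780.8066  -4.0302]
tip [602.174    7.3084]
tab [586.2817  51.0429]
finger [590.978   20.4726]
elbow [ 653.323 -293.982]
armtip [ 645.1155 -230.8908]
shaft [ 508.8875 -316.5365]
hFL [ 503.679  -303.1314]
hFR [ 507.399 -329.184]
hBL [ 373.3872 -325.2068]
hBR [ 377.0284 -348.8037]
S boardFR [820.4588 -80.6695]
S boardFL [827.5397  52.443 ]
S upr [779.6949  -7.435 ]
S tab [589.2875  50.444 ]
S elbow [ 652.6325 -293.997 ]
S armtip [ 643.1355 -230.2301]
S upr base [781.6946  -7.8849]
S boardNR [408.8196 -53.1821]
```

```bash
cat > plan.py <<'E'
import sys; from h import *
from scipy.spatial.transform import Rotation as Ro, Slerp
def Rt(a):
    a=np.radians(a); x=np.array([np.cos(a),np.sin(a),0]); z=np.array([0,0,-1.]); return np.c_[x,np.cross(z,x),z]
def plan(wps,grip):
    """wps: list of (x,y,z mm, toolx angle deg, nrows)"""
    s=status.state(); p=s["position"]*1000; R=s["ee_rot"]; rows=[]
    for x,y,z,a,n in wps:
        q=np.array([x,y,z],float); Rq=Rt(a); rv=(Ro.from_matrix(R.T@Rq)).as_rotvec()
        p0,R0=p.copy(),R.copy()
        for i in range(n):
            pt=p0+(q-p0)*(i+1)/n; Rn=R0@Ro.from_rotvec(rv*(i+1)/n).as_matrix()
            t=np.round(R.T@(pt-p),1); w=np.round(Ro.from_matrix(R.T@Rn).as_rotvec(),3)
            rows.append([*t,*w,grip]); p=p+R@t; R=R@Ro.from_rotvec(w).as_matrix()
    for i in range(0,len(rows),5): print([[ [float(v)+0.0 for v in r] for r in rows[i:i+5]]])
E
python3 - <<'E'
from plan import *
plan([(430,280,230,25,9),(500,0,220,-30,8),(472,-322,180,-81.3,8)],1)
E
```

```text
[[[-18.0, 37.3, 0.0, 0.0, 0.0, 0.095, 1.0], [-14.3, 38.8, 0.0, 0.0, 0.0, 0.095, 1.0], [-10.6, 40.0, 0.0, 0.0, 0.0, 0.095, 1.0], [-6.7, 40.8, 0.1, 0.0, 0.0, 0.094, 1.0], [-2.9, 41.3, 0.0, 0.0, 0.0, 0.095, 1.0]]]
[[[1.0, 41.4, 0.0, 0.0, 0.0, 0.095, 1.0], [5.0, 41.1, 0.0, 0.0, 0.001, 0.095, 1.0], [8.8, 40.4, 0.0, 0.0, 0.0, 0.095, 1.0], [12.6, 39.4, 0.1, 0.0, 0.0, 0.095, 1.0], [-6.8, 35.4, 1.3, 0.0, 0.0, 0.12, 1.0]]]
[[[-2.6, 36.0, 1.2, 0.0, 0.0, 0.12, 1.0], [1.8, 36.1, 1.3, 0.0, 0.0, 0.12, 1.0], [6.0, 35.5, 1.2, 0.0, 0.0, 0.12, 1.0], [10.3, 34.6, 1.3, 0.0, 0.0, 0.12, 1.0], [14.4, 33.1, 1.2, 0.0, 0.0, 0.12, 1.0]]]
[[[18.2, 31.1, 1.3, 0.0, 0.0, 0.12, 1.0], [21.8, 28.8, 1.2, 0.0, -0.001, 0.12, 1.0], [17.1, 36.6, 5.0, 0.0, 0.0, 0.112, 1.0], [21.1, 34.5, 5.0, 0.0, 0.0, 0.112, 1.0], [24.8, 31.8, 5.0, 0.0, 0.0, 0.112, 1.0]]]
[[[28.2, 28.9, 5.0, 0.0, 0.0, 0.111, 1.0], [31.3, 25.6, 5.0, 0.0, 0.0, 0.112, 1.0], [33.9, 22.0, 5.0, 0.0, 0.0, 0.112, 1.0], [36.2, 18.0, 5.0, 0.0, 0.0, 0.112, 1.0], [37.9, 13.9, 4.9, 0.0, 0.0, 0.112, 1.0]]]
```

Call:
servo_tool --moves '[[[-18,37,0,0,0,0.095,1],[-14,39,0,0,0,0.095,1],[-11,40,0,0,0,0.095,1],[-7,41,0,0,0,0.095,1],[-3,41,0,0,0,0.095,1]]]'

```text
time_s: 0.65
position: [0.3071, 0.3888, 0.2304]
ee_rot: [[0.689, 0.725, -0.0], [0.725, -0.689, -0.0], [-0.0, 0.0, -1.0]]
force: [0.5, -0.1, -0.2]
width: 1.001
```

Call:
servo_tool --moves '[[[1,41,0,0,0,0.095,1],[5,41,0,0,0,0.095,1],[9,40,0,0,0,0.095,1],[13,39,0,0,0,0.095,1],[-7,35,1,0,0,0.12,1]]]'

```text
time_s: 1.15
position: [0.4394, 0.245, 0.2291]
ee_rot: [[0.952, 0.305, -0.0], [0.305, -0.952, -0.0], [-0.0, 0.0, -1.0]]
force: [0.5, -0.9, 0.3]
width: 1.003
```

Call:
servo_tool --moves '[[[-3,36,1,0,0,0.12,1],[2,36,1,0,0,0.12,1],[6,35,1,0,0,0.12,1],[10,35,1,0,0,0.12,1],[14,33,1,0,0,0.12,1]]]'

```text
time_s: 1.65
position: [0.4802, 0.07, 0.2243]
ee_rot: [[0.958, -0.286, -0.0], [-0.286, -0.958, -0.0], [-0.0, 0.0, -1.0]]
force: [1.7, 0.7, 0.1]
width: 1.0
```

Call:
servo_tool --moves '[[[18,31,1,0,0,0.12,1],[22,29,1,0,0,0.12,1],[17,37,5,0,0,0.112,1],[21,34,5,0,0,0.112,1],[25,32,5,0,0,0.112,1]]]'

```text
time_s: 2.15
position: [0.4864, -0.1209, 0.2071]
ee_rot: [[0.648, -0.761, -0.0], [-0.761, -0.648, 0.0], [-0.0, 0.0, -1.0]]
force: [1.6, 0.5, 1.1]
width: 0.999
```

Call:
servo_tool --moves '[[[28,29,5,0,0,0.112,1],[31,26,5,0,0,0.112,1],[34,22,5,0,0,0.112,1],[36,18,5,0,0,0.112,1],[38,14,5,0,0,0.112,1]]]'

```text
time_s: 2.65
position: [0.4677, -0.3222, 0.182]
ee_rot: [[0.145, -0.989, -0.0], [-0.989, -0.145, 0.0], [-0.0, 0.0, -1.0]]
force: [0.7, -0.2, 0.3]
width: 1.0
```

```bash
python3 - <<'E'
from plan import *
s=status.state(); print(s["time_s"],s["position"],s["joint_pos"],np.degrees(np.arctan2(s["ee_rot"][1,0],s["ee_rot"][0,0])))
im=eyes.read_camera("wrist"); cv2.imwrite("pics/b_w.png",im[:,:,::-1])
for n in ["top"]:
  im=eyes.read_camera(n); cv2.imwrite("pics/b_%s.png"%n,im[:,:,::-1])
E
```

```text
2.65 [ 0.4676976  -0.32216405  0.18204612] [-6.67703165e-01  3.82321042e-01  1.52675647e+00  5.56139975e-05
  1.23287011e+00  7.57952557e-01] -81.68511460591102
```

View pics/b_w.png

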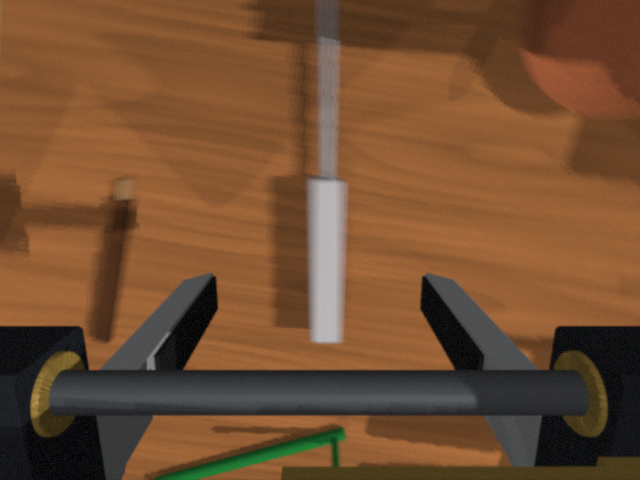

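The wrist view shows the handle between the fingers, with its front edge at columns 308–347 (row 180) and its back edge at 311–342 (row 342).

```bash
python3 - <<'E'
from plan import *
im=cv2.imread("pics/b_w.png"); hsv=cv2.cvtColor(im,cv2.COLOR_BGR2HSV)
m=((hsv[:,:,1]<50)&(hsv[:,:,2]>130)).astype(np.uint8); m[:150]=0;m[350:]=0;m[:,:280]=0;m[:,380:]=0
s=status.state()
print(cv2.minAreaRect(np.argwhere(m)[:,::-1].astype(np.int32)))
ys=[]
for r in range(185,340,15):
    c=np.where(m[r])[0]; 
    if len(c): print(r,c.min(),c.max(), (cast("wrist",((c.min()+c.max())/2,r),.028,s)*1000).round(1))
rr=np.where(m.sum(1)>15)[0]; print(rr.min(),rr.max())
a=cast("wrist",(327,rr.min()),.028,s)*1000; b=cast("wrist",(327,rr.max()+1),.028,s)*1000; print(a,b)
c=np.where(m[rr.min()+5])[0];
E
```

```text
((326.0, 246.0), (192.0, 34.0), 90.0)
185 309 343 [ 500.9 -324.7   28. ]
200 310 343 [ 489.9 -326.7   28. ]
215 310 342 [ 478.6 -328.    28. ]
230 310 342 [ 467.1 -329.7   28. ]
245 310 342 [ 455.3 -331.4   28. ]
260 310 341 [ 443.4 -332.8   28. ]
275 310 341 [ 431.2 -334.6   28. ]
290 311 341 [ 418.9 -336.8   28. ]
305 311 340 [ 406.2 -338.3   28. ]
320 311 340 [ 393.3 -340.2   28. ]
335 312 339 [ 380.2 -342.1   28. ]
180 342
[ 504.70252166 -324.9268362    28.        ] [ 373.25450171 -344.35398327   28.        ]
```

```bash
python3 - <<'E'
from plan import *
s=status.state(); print(s["position"],np.degrees(np.arctan2(s["ee_rot"][1,0],s["ee_rot"][0,0])))
im=eyes.read_camera("wrist"); cv2.imwrite("pics/c_w.png",im[:,:,::-1]); im=im[:,:,::-1].copy()
hsv=cv2.cvtColor(im,cv2.COLOR_BGR2HSV)
m=((hsv[:,:,1]<50)&(hsv[:,:,2]>130)).astype(np.uint8); m[:150]=0;m[355:]=0;m[:,:280]=0;m[:,380:]=0
for r in range(185,340,30):
    c=np.where(m[r])[0]; print(r,c.min(),c.max(), (cast("wrist",((c.min()+c.max())/2,r),.028,s)*1000).round(1))
rr=np.where(m.sum(1)>15)[0]; print(rr.min(),rr.max(),cast("wrist",(327,rr.min()),.028,s)*1000,cast("wrist",(327,rr.max()+1),.028,s)*1000)
plan([(472.5,-322,120,-81.3,3)],1)
E
```

```text
[ 0.46693168 -0.32406014  0.18114457] -81.84850664243987
185 303 333 [ 500.1 -318.9   28. ]
215 304 333 [ 477.8 -322.4   28. ]
245 305 333 [ 454.6 -326.1   28. ]
275 305 333 [ 430.5 -329.6   28. ]
305 306 334 [ 405.6 -333.9   28. ]
335 307 334 [ 379.6 -338.1   28. ]
177 340 [ 506.88330388 -324.60389658   28.        ] [ 375.03702492 -344.08990254   28.        ]
[[[0.3, -1.7, 20.5, 0.0, 0.0, -0.002, 1.0], [0.2, -1.7, 20.5, 0.001, 0.001, -0.001, 1.0], [0.3, -1.7, 20.5, 0.0, 0.0, -0.002, 1.0]]]
```

View pics/c_w.png

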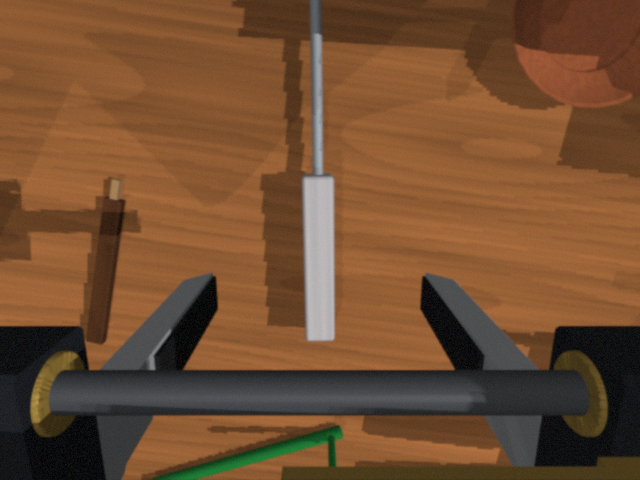

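The settled view agrees with the top view: hook origin about (473,-323), yaw 9°. I'll descend and grip.

```bash
python3 - <<'E'
from plan import *
plan([(473,-323,80,-81,4),(473,-323,30,-81,5)],1)
E
```

```text
[[[0.5, -1.4, 25.4, 0.0, 0.0, -0.003, 1.0], [0.4, -1.4, 25.4, 0.001, 0.001, -0.002, 1.0], [0.5, -1.3, 25.3, 0.0, 0.0, -0.003, 1.0], [0.4, -1.4, 25.4, 0.0, 0.0, -0.002, 1.0], [0.0, 0.0, 10.0, 0.0, 0.0, 0.0, 1.0]]]
[[[0.0, 0.0, 10.0, 0.0, 0.0, 0.0, 1.0], [0.0, 0.0, 10.0, 0.0, 0.0, 0.0, 1.0], [0.0, 0.0, 10.0, 0.0, 0.0, 0.0, 1.0], [0.0, 0.0, 10.0, 0.0, 0.0, 0.0, 1.0]]]
```

Call:
servo_tool --moves '[[[0.5,-1.4,25,0,0,-0.003,1],[0.5,-1.4,25,0,0,-0.003,1],[0.5,-1.4,25,0,0,-0.003,1],[0.5,-1.4,25,0,0,-0.003,1],[0,0,12,0,0,0,1]]]'

```text
time_s: 3.3
position: [0.4738, -0.3201, 0.0686]
ee_rot: [[0.163, -0.987, -0.002], [-0.987, -0.163, 0.002], [-0.002, 0.002, -1.0]]
force: [0.5, -0.0, -0.5]
width: 1.001
```

Call:
servo_tool --moves '[[[0,0,12,0,0,0,1],[0,0,12,0,0,0,1],[0,0,10,0,0,0,1],[0,0,5,0,0,0,1],[0,0,0,0,0,0,1]]]'

```text
time_s: 3.8
position: [0.4739, -0.3216, 0.031]
ee_rot: [[0.161, -0.987, -0.001], [-0.987, -0.161, 0.0], [-0.001, 0.001, -1.0]]
force: [0.1, -0.5, -0.4]
width: 1.0
```

Call:
servo_tool --moves '[[[0,0,0,0,0,0,1],[0,0,0,0,0,0,1]]]'

```text
time_s: 4.0
position: [0.4743, -0.3219, 0.032]
ee_rot: [[0.161, -0.987, 0.001], [-0.987, -0.161, -0.001], [0.001, -0.001, -1.0]]
force: [-0.5, -0.1, 0.3]
width: 0.999
```

Call:
servo_tool --moves '[[[0,0,3,0,0,0,1],[0,0,0,0,0,0,-1],[0,0,0,0,0,0,-1],[0,0,0,0,0,0,-1],[0,0,0,0,0,0,-1]]]'

```text
time_s: 4.5
position: [0.4741, -0.3217, 0.0285]
ee_rot: [[0.161, -0.987, 0.0], [-0.987, -0.161, -0.0], [0.0, -0.0, -1.0]]
force: [-0.2, 0.2, -0.8]
width: 0.691
```

Call:
servo_tool --moves '[[[0,0,0,0,0,0,-1],[0,0,0,0,0,0,-1],[0,0,0,0,0,0,-1],[0,0,0,0,0,0,-1],[0,0,0,0,0,0,-1]]]'

```text
time_s: 5.0
position: [0.474, -0.3217, 0.0285]
ee_rot: [[0.161, -0.987, 0.0], [-0.987, -0.161, -0.0], [0.0, -0.0, -1.0]]
force: [0.4, -2.3, -0.8]
width: 0.272
```

```bash
python3 - <<'E'
from plan import *
plan([(474,-322,96,-81,5),(608,-145,96,-93,10)],-1)
E
```

```text
[[[0.1, 0.0, -13.5, 0.0, 0.0, 0.001, -1.0], [0.0, 0.0, -13.5, 0.0, 0.0, 0.001, -1.0], [0.1, 0.1, -13.5, 0.0, 0.0, 0.001, -1.0], [0.0, 0.0, -13.5, 0.0, 0.0, 0.001, -1.0], [0.1, 0.0, -13.5, 0.0, 0.0, 0.001, -1.0]]]
[[[-15.4, -16.0, 0.0, 0.0, 0.0, 0.021, -1.0], [-15.7, -15.7, 0.0, 0.0, 0.0, 0.021, -1.0], [-16.1, -15.3, 0.0, 0.0, 0.0, 0.021, -1.0], [-16.3, -15.0, 0.0, 0.0, 0.0, 0.021, -1.0], [-16.7, -14.7, 0.0, 0.0, 0.0, 0.021, -1.0]]]
[[[-17.0, -14.3, 0.0, 0.0, 0.0, 0.02, -1.0], [-17.3, -13.9, 0.0, 0.0, 0.0, 0.021, -1.0], [-17.5, -13.6, 0.0, 0.0, 0.0, 0.021, -1.0], [-17.9, -13.2, 0.0, 0.0, 0.0, 0.021, -1.0], [-18.1, -12.9, 0.0, 0.0, 0.0, 0.021, -1.0]]]
```

Call:
servo_tool --moves '[[[0,0,0,0,0,0,-1],[0,0,0,0,0,0,-1],[0,0,-7,0,0,0,-1],[0,0,-10,0,0,0,-1],[0,0,-15,0,0,0,-1]]]'

```text
time_s: 5.5
position: [0.4738, -0.3214, 0.061]
ee_rot: [[0.161, -0.987, -0.001], [-0.987, -0.161, 0.001], [-0.001, 0.001, -1.0]]
force: [0.1, 0.7, -2.7]
width: 0.251
```

Call:
servo_tool --moves '[[[0,0,-15,0,0,0,-1],[0,0,-15,0,0,0,-1],[0,0,-5,0,0,0,-1],[0,0,0,0,0,0,-1]]]'

```text
time_s: 5.9
position: [0.4743, -0.3219, 0.0966]
ee_rot: [[0.161, -0.987, 0.001], [-0.987, -0.161, -0.001], [0.001, -0.001, -1.0]]
force: [0.0, -0.6, -2.6]
width: 0.255
```

Lifted at about 2.7 N, which matches the hook's weight. Now to the spot right of the gauge.

Call:
servo_tool --moves '[[[-15.4,-16,0,0,0,0.021,-1],[-15.7,-15.7,0,0,0,0.021,-1],[-16,-15.3,0,0,0,0.021,-1],[-16.3,-15,0,0,0,0.021,-1],[-16.7,-14.7,0,0,0,0.021,-1]]]'

```text
time_s: 6.4
position: [0.5408, -0.232, 0.0947]
ee_rot: [[0.056, -0.998, -0.001], [-0.998, -0.056, 0.001], [-0.001, 0.001, -1.0]]
force: [-0.3, -0.5, -3.4]
width: 0.253
```

Call:
servo_tool --moves '[[[-17,-14.3,0,0,0,0.021,-1],[-17.3,-14,0,0,0,0.021,-1],[-17.5,-13.6,0,0,0,0.021,-1],[-17.9,-13.2,0,0,0,0.021,-1],[-18,-13,0,0,0,0.021,-1]]]'

```text
time_s: 6.9
position: [0.6075, -0.1433, 0.0945]
ee_rot: [[-0.049, -0.999, -0.001], [-0.999, 0.049, 0.0], [-0.0, 0.001, -1.0]]
force: [0.2, -0.2, -2.5]
width: 0.248
```

Call:
servo_tool --moves '[[[0,0,0,0,0,0,-1],[0,0,0,0,0,0,-1],[0,0,0,0,0,0,-1]]]'

```text
time_s: 7.2
position: [0.6069, -0.1448, 0.095]
ee_rot: [[-0.049, -0.999, -0.001], [-0.999, 0.049, 0.0], [-0.0, 0.001, -1.0]]
force: [-0.4, -0.3, -2.9]
width: 0.251
```

```bash
python3 - <<'E'
from plan import *
s=status.state(); print(s["position"],np.degrees(np.arctan2(s["ee_rot"][1,0],s["ee_rot"][0,0])))
im={}
for n in ["top","scene","wrist"]:
  im[n]=eyes.read_camera(n)[:,:,::-1]
cv2.imwrite("pics/d_t.png",cv2.resize(im["top"][95:245,265:465],None,fx=4,fy=4,interpolation=2))
cv2.imwrite("pics/d_s.png",cv2.resize(im["scene"][215:365,265:465],None,fx=4,fy=4,interpolation=2))
cv2.imwrite("pics/d_w.png",im["wrist"])
E
```

```text
[ 0.60685984 -0.1448409   0.09499636] -92.78164585435978
```

View pics/d_t.png

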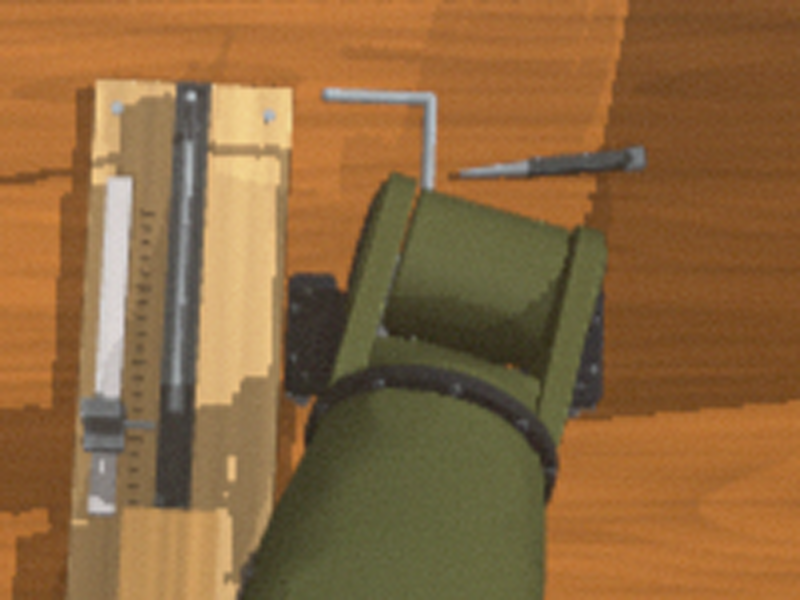

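View pics/d_s.png

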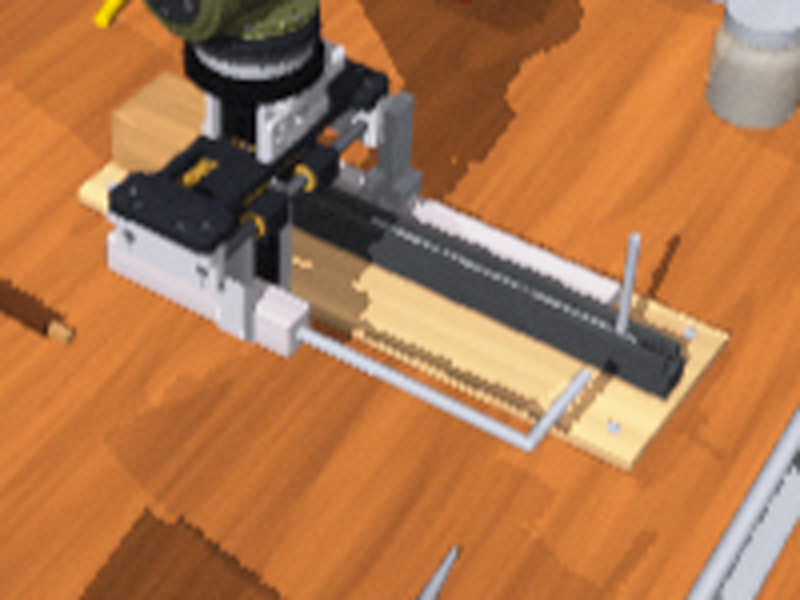

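View pics/d_w.png

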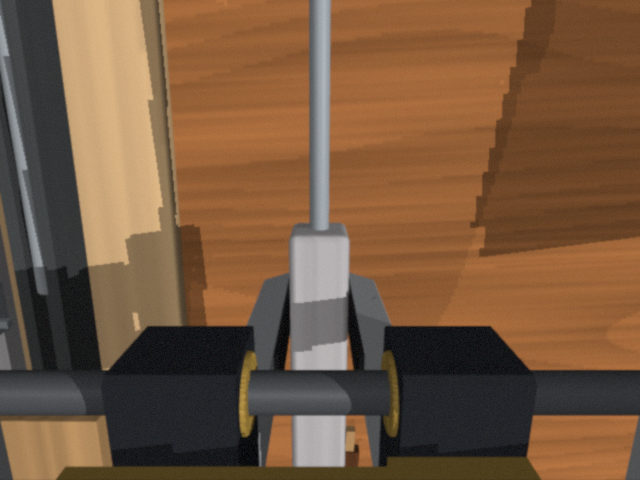

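The hook is held and its arm lies at (325–432, 96) in the top crop. The upright's top is at (191,95). I'll check the clearance.

```bash
python3 - <<'E'
from plan import *
ZT=lambda u,v:(265+(u+.5)/4-.5,95+(v+.5)/4-.5)
ZS=lambda u,v:(265+(u+.5)/4-.5,215+(v+.5)/4-.5)
def P(n):
    m=eyes.camera_model(n); return m["K"]@np.c_[cv2.Rodrigues(m["rvec"])[0],m["tvec"]]
for nm,a,b in [("elbow",ZT(432,98),ZS(528,444)),("tip",ZT(327,95),ZS(588,374)),("upr",ZT(191,95),ZS(635,236))]:
    X=cv2.triangulatePoints(P("top"),P("scene"),np.array(a),np.array(b)); print(nm,(X[:3]/X[3]).T*1000)
print(cast("top",ZT(191,95),.115))
E
```

```text
elbow [[ 789.30005672 -155.28086418   81.05380432]]
tip [[792.66214949 -89.32504233  79.95944138]]
upr [[780.33834558  -4.77266505 114.6324904 ]]
[ 0.78143537 -0.00403417  0.115     ]
```

Call:
servo_tool --moves '[[[-15,0,0,0,0,0.003,-1],[-25,0,0,0,0,0.003,-1],[-25,0,0,0,0,0,-1],[-25,0,0,0,0,0,-1],[-14,0,0,0,0,0,-1]]]'

```text
time_s: 7.85
position: [0.6128, -0.0381, 0.0955]
ee_rot: [[-0.053, -0.999, 0.0], [-0.999, 0.053, 0.0], [-0.0, 0.0, -1.0]]
force: [-0.3, -0.6, -2.5]
width: 0.257
```

Call:
servo_tool --moves '[[[0,0,0,0,0,0,-1],[0,0,0,0,0,0,-1]]]'

```text
time_s: 8.05
position: [0.6129, -0.0406, 0.0955]
ee_rot: [[-0.054, -0.999, 0.0], [-0.999, 0.054, -0.0], [0.0, -0.0, -1.0]]
force: [-0.0, 0.3, -3.2]
width: 0.251
```

```bash
python3 - <<'E'
from plan import *
s=status.state(); print(s["position"],np.degrees(np.arctan2(s["ee_rot"][1,0],s["ee_rot"][0,0])),s["force"])
im={}
for n in ["top","scene"]:
  im[n]=eyes.read_camera(n)[:,:,::-1]
cv2.imwrite("pics/e_t.png",cv2.resize(im["top"][95:245,265:465],None,fx=4,fy=4,interpolation=2))
cv2.imwrite("pics/e_s.png",cv2.resize(im["scene"][215:365,265:465],None,fx=4,fy=4,interpolation=2))
E
```

```text
[ 0.61290917 -0.04061353  0.09547087] -93.08995113407214 [-0.02630819  0.31767244 -3.20032362]
```

View pics/e_t.png

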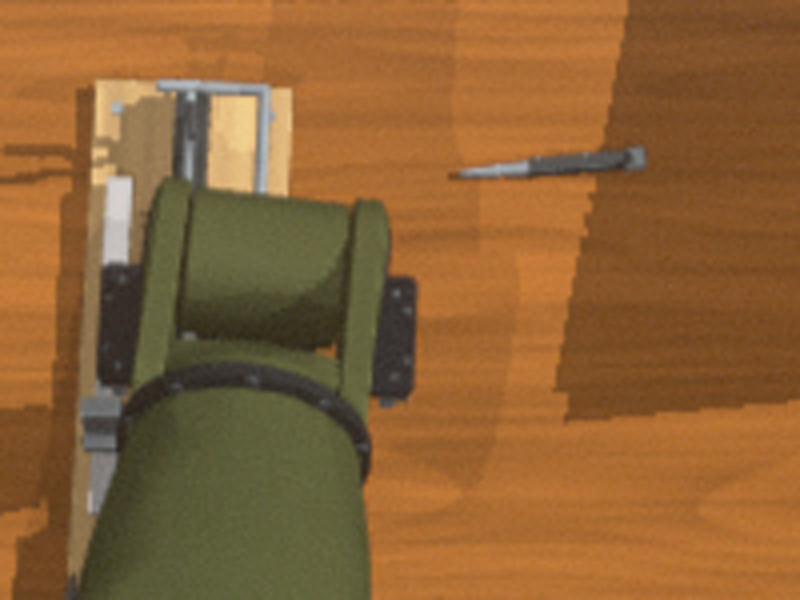

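View pics/e_s.png

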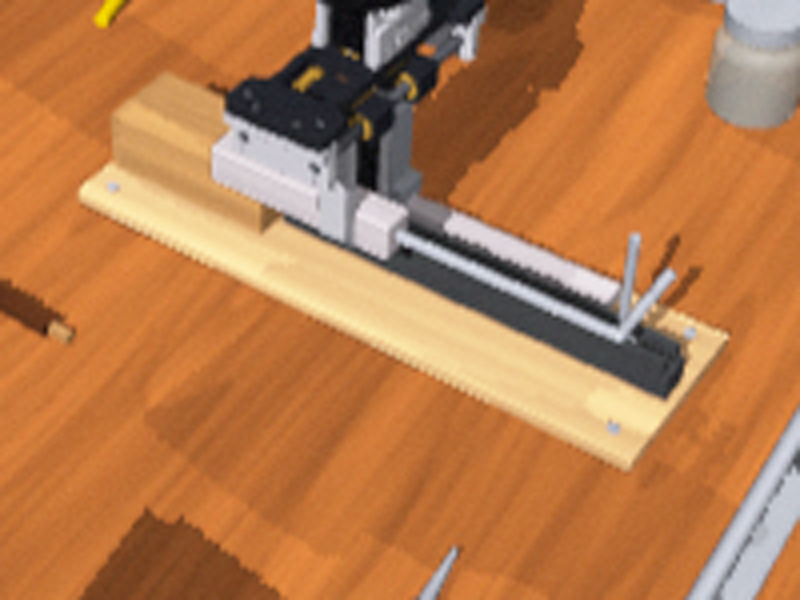

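The arm is behind the upright and overlaps it on the left. Now pulling along gauge -x, which is tool +y.

Call:
servo_tool --moves '[[[0,5,0,0,0,0,-1],[0,5,0,0,0,0,-1],[0,5,0,0,0,0,-1],[0,7,0,0,0,0,-1],[0,8,0,0,0,0,-1]]]'

```text
time_s: 8.65
position: [0.5824, -0.0388, 0.0955]
ee_rot: [[-0.054, -0.999, 0.0], [-0.999, 0.054, -0.0], [-0.0, -0.0, -1.0]]
force: [1.3, 0.0, -2.4]
width: 0.253
```

Call:
servo_tool --moves '[[[0,8,0,0,0,0,-1],[0,8,0,0,0,0,-1],[0,8,0,0,0,0,-1],[0,8,0,0,0,0,-1],[0,8,0,0,0,0,-1]]]'

```text
time_s: 9.15
position: [0.5424, -0.0365, 0.0955]
ee_rot: [[-0.054, -0.999, 0.0], [-0.999, 0.054, 0.0], [-0.0, -0.0, -1.0]]
force: [1.5, 0.0, -3.1]
width: 0.251
```

Call:
servo_tool --moves '[[[0,8,0,0,0,0,-1],[0,8,0,0,0,0,-1],[0,8,0,0,0,0,-1],[0,6,0,0,0,0,-1],[0,4,0,0,0,0,-1]]]'

```text
time_s: 9.65
position: [0.5086, -0.0347, 0.0955]
ee_rot: [[-0.054, -0.999, 0.0], [-0.999, 0.054, -0.0], [0.0, -0.0, -1.0]]
force: [2.1, -0.1, -3.8]
width: 0.254
```

```bash
python3 - <<'E'
from plan import *
s=status.state(); print(s["time_s"],s["position"],s["force"],s["moment"])
im=eyes.read_camera("scene")[:,:,::-1]
cv2.imwrite("pics/f_s.png",cv2.resize(im[215:365,265:465],None,fx=4,fy=4,interpolation=2))
E
```

```text
9.65 [ 0.50857582 -0.03469236  0.0955179 ] [ 2.09936772 -0.1350493  -3.78022791] [-0.06656836  0.00132456 -0.06249869]
```

View pics/f_s.png

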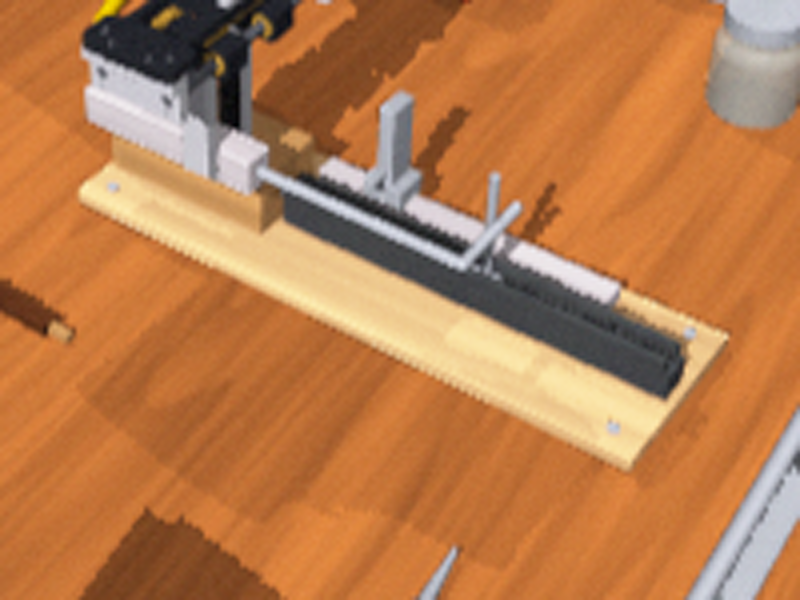

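The rod is following at about 2 N. I'll continue slowly until it bottoms.

Call:
servo_tool --moves '[[[0,3,0,0,0,0,-1],[0,3,0,0,0,0,-1],[0,3,0,0,0,0,-1],[0,2,0,0,0,0,-1],[0,1,0,0,0,0,-1]]]'

```text
time_s: 10.2
position: [0.497, -0.0341, 0.0955]
ee_rot: [[-0.054, -0.999, 0.0], [-0.999, 0.054, -0.0], [0.0, -0.0, -1.0]]
force: [1.9, 0.3, -1.9]
width: 0.254
```

Call:
servo_tool --moves '[[[0,2,0,0,0,0,-1],[0,2,0,0,0,0,-1],[0,1,0,0,0,0,-1]]]'

```text
time_s: 10.5
position: [0.4919, -0.0338, 0.0955]
ee_rot: [[-0.054, -0.999, -0.0], [-0.999, 0.054, 0.0], [-0.0, 0.0, -1.0]]
force: [1.9, -0.0, -3.9]
width: 0.254
```

Call:
servo_tool --moves '[[[0,2,0,0,0,0,-1],[0,2,0,0,0,0,-1],[0,1,0,0,0,0,-1]]]'

```text
time_s: 10.8
position: [0.4869, -0.0335, 0.0955]
ee_rot: [[-0.054, -0.999, -0.0], [-0.999, 0.054, -0.0], [0.0, 0.0, -1.0]]
force: [1.6, -0.7, -2.5]
width: 0.255
```

Call:
servo_tool --moves '[[[0,2,0,0,0,0,-1],[0,2,0,0,0,0,-1],[0,1,0,0,0,0,-1]]]'

```text
time_s: 11.1
position: [0.4819, -0.0333, 0.0954]
ee_rot: [[-0.054, -0.999, -0.0], [-0.999, 0.054, -0.0], [0.0, 0.0, -1.0]]
force: [1.5, -0.6, -3.3]
width: 0.256
```

Call:
servo_tool --moves '[[[0,2,0,0,0,0,-1],[0,2,0,0,0,0,-1],[0,1,0,0,0,0,-1]]]'

```text
time_s: 11.4
position: [0.4785, -0.0331, 0.0962]
ee_rot: [[-0.055, -0.998, 0.004], [-0.998, 0.055, -0.0], [0.0, -0.004, -1.0]]
force: [13.4, 0.4, -3.4]
width: 0.259
```

Call:
servo_tool --moves '[[[0,2,0,0,0,0,-1],[0,2,0,0,0,0,-1],[0,1,0,0,0,0,-1]]]'

```text
time_s: 11.7
position: [0.4754, -0.033, 0.0971]
ee_rot: [[-0.055, -0.998, 0.01], [-0.998, 0.055, -0.001], [0.0, -0.01, -1.0]]
force: [23.5, -0.4, -4.0]
width: 0.257
```

It bottomed at TCP x ≈ 0.479, with force rising from 1.5 to 23 N. I'll back off and take a look.

Call:
servo_tool --moves '[[[0,-4,0,0,0,0,-1],[0,-5,0,0,0,0,-1],[0,-4,0,0,0,0,-1],[0,-3,0,0,0,0,-1],[0,0,0,0,0,0,-1]]]'

```text
time_s: 12.2
position: [0.4881, -0.0336, 0.0952]
ee_rot: [[-0.054, -0.999, -0.001], [-0.999, 0.054, 0.0], [-0.0, 0.001, -1.0]]
force: [-0.0, 0.4, -2.4]
width: 0.253
```

```bash
python3 - <<'E'
from plan import *
s=status.state(); print(s["time_s"],s["position"],s["force"],s["moment"])
for n,y0 in [("scene",215),("top",95)]:
  im=eyes.read_camera(n)[:,:,::-1]
  cv2.imwrite(f"pics/g_{n}.png",cv2.resize(im[y0:y0+150,265:465],None,fx=4,fy=4,interpolation=2))
E
```

```text
12.2 [ 0.48814405 -0.03358215  0.09522576] [-0.04280821  0.3553814  -2.42134442] [-0.04818336  0.20157113 -0.01304039]
```

View pics/g_scene.png

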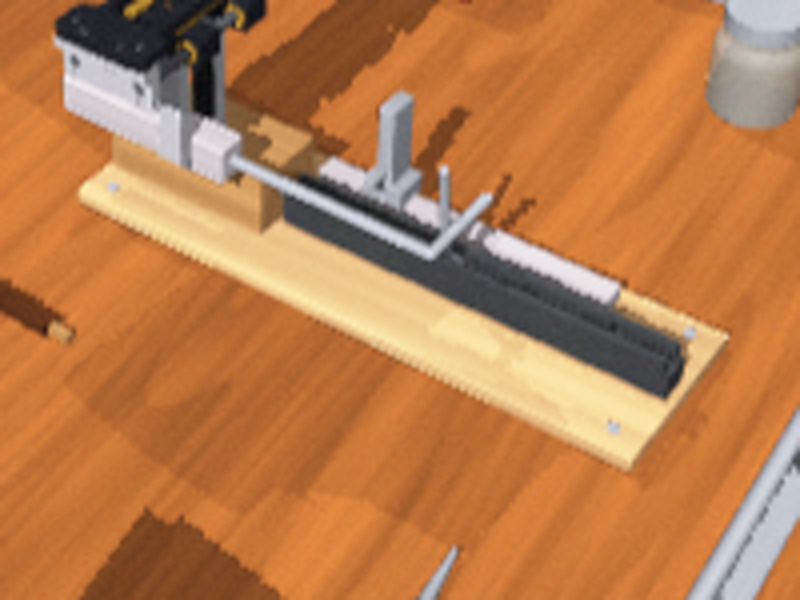

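View pics/g_top.png

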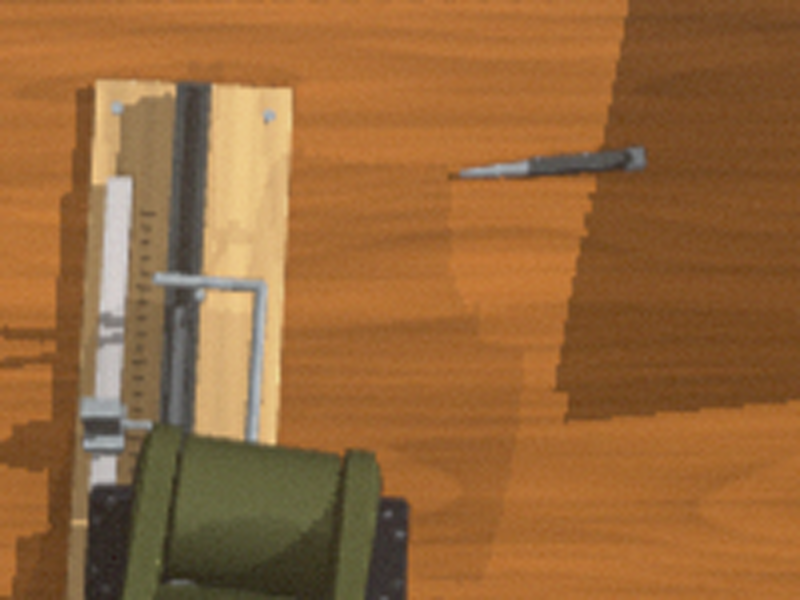

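The rod stays bottomed and the arm stands just behind the upright, with a gap. Next I'll move slightly further back, then out to the right.

Call:
servo_tool --moves '[[[0,-6,0,0,0,0,-1],[0,-2,0,0,0,0,-1],[15,0,0,0,0,0,-1],[20,0,0,0,0,0,-1],[25,0,0,0,0,0,-1]]]'

```text
time_s: 12.8
position: [0.493, -0.0942, 0.0955]
ee_rot: [[-0.053, -0.999, 0.0], [-0.999, 0.053, 0.0], [-0.0, -0.0, -1.0]]
force: [0.4, -0.6, -2.7]
width: 0.253
```

Call:
servo_tool --moves '[[[30,0,0,0,0,0,-1],[30,0,0,0,0,0,-1],[10,0,0,0,0,0,-1],[0,0,0,0,0,0,-1]]]'

```text
time_s: 13.2
position: [0.489, -0.1647, 0.0953]
ee_rot: [[-0.056, -0.998, -0.0], [-0.998, 0.056, 0.0], [-0.0, 0.0, -1.0]]
force: [0.3, 1.0, -2.9]
width: 0.253
```

```bash
python3 - <<'E'
from plan import *
s=status.state(); print(s["time_s"],s["position"],s["force"],s["moment"])
for n,y0 in [("scene",215),("top",115)]:
  im=eyes.read_camera(n)[:,:,::-1]
  cv2.imwrite(f"pics/i_{n}.png",cv2.resize(im[y0:y0+150,265:465],None,fx=4,fy=4,interpolation=2))
plan([(473,-322,90,-81,9),(473,-322,40,-81,5)],-1)
E
```

```text
13.2 [ 0.48899565 -0.16472102  0.09534734] [ 0.30185445  1.01716219 -2.85541709] [ 0.05341856  0.22887498 -0.04544592]
[[[17.7, 0.8, 0.6, 0.0, 0.0, -0.023, -1.0], [17.7, 1.3, 0.6, 0.0, 0.0, -0.024, -1.0], [17.7, 1.6, 0.6, 0.0, 0.0, -0.023, -1.0], [17.6, 2.1, 0.6, 0.0, 0.0, -0.024, -1.0], [17.5, 2.5, 0.5, 0.0, 0.0, -0.023, -1.0]]]
[[[17.5, 2.9, 0.6, 0.0, 0.0, -0.024, -1.0], [17.5, 3.3, 0.6, 0.0, 0.0, -0.023, -1.0], [17.3, 3.7, 0.6, 0.0, 0.0, -0.024, -1.0], [17.3, 4.1, 0.6, 0.0, 0.0, -0.023, -1.0], [0.0, 0.0, 10.0, 0.0, 0.0, 0.0, -1.0]]]
[[[0.0, 0.0, 10.0, 0.0, 0.0, 0.0, -1.0], [0.0, 0.0, 10.0, 0.0, 0.0, 0.0, -1.0], [0.0, 0.0, 10.0, 0.0, 0.0, 0.0, -1.0], [0.0, 0.0, 10.0, 0.0, 0.0, 0.0, -1.0]]]
```

View pics/i_scene.png

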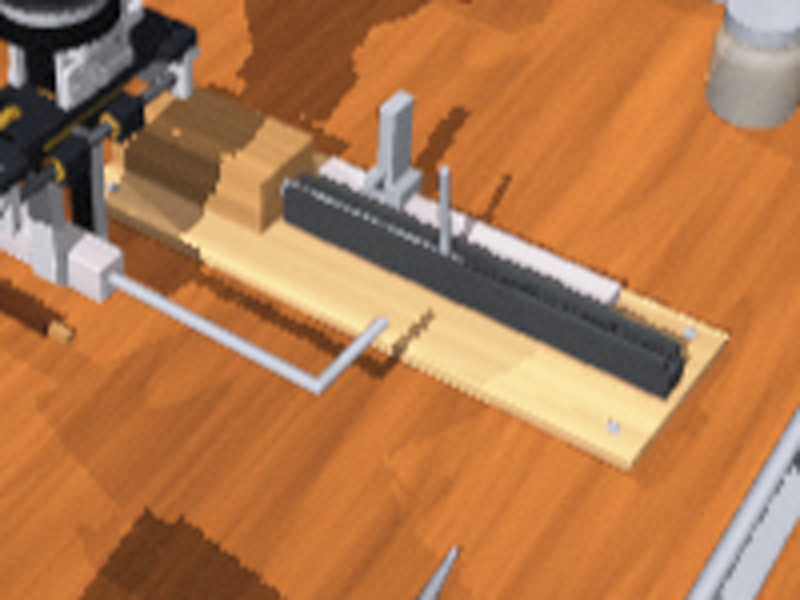

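View pics/i_top.png

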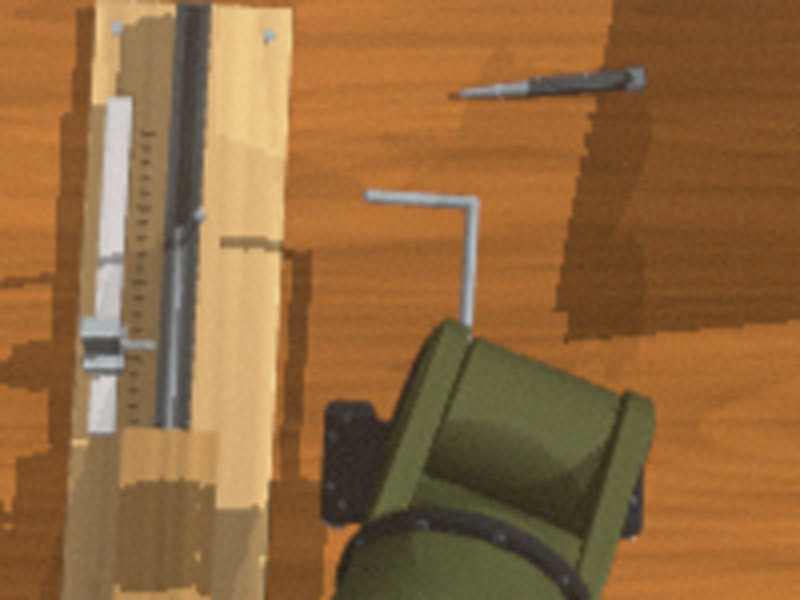

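The rod stayed put, with the upright at top crop (200,215), and the hook is clear. Carrying it back to where it lay.

Call:
servo_tool --moves '[[[17.7,1,0.5,0,0,-0.023,-1],[17.7,1.3,0.5,0,0,-0.023,-1],[17.7,1.6,0.5,0,0,-0.023,-1],[17.6,2,0.5,0,0,-0.024,-1],[17.5,2.5,0.5,0,0,-0.023,-1]]]'

```text
time_s: 13.8
position: [0.4803, -0.2514, 0.0929]
ee_rot: [[0.064, -0.998, -0.0], [-0.998, -0.064, 0.0], [-0.0, 0.0, -1.0]]
force: [0.5, -0.0, -3.2]
width: 0.255
```

Call:
servo_tool --moves '[[[17.5,3,0.5,0,0,-0.024,-1],[17.5,3.3,0.5,0,0,-0.023,-1],[17.3,3.7,0.5,0,0,-0.024,-1],[17.3,4,0.5,0,0,-0.023,-1],[0,0,10,0,0,0,-1]]]'

```text
time_s: 14.3
position: [0.4735, -0.3234, 0.0817]
ee_rot: [[0.155, -0.988, 0.002], [-0.988, -0.155, -0.002], [0.002, -0.002, -1.0]]
force: [1.0, 0.6, -2.8]
width: 0.252
```

Call:
servo_tool --moves '[[[0,0,12,0,0,0,-1],[0,0,12,0,0,0,-1],[0,0,10,0,0,0,-1],[0,0,5,0,0,0,-1],[0,0,0,0,0,0,-1]]]'

```text
time_s: 14.8
position: [0.4726, -0.3221, 0.041]
ee_rot: [[0.155, -0.988, -0.001], [-0.988, -0.155, 0.001], [-0.001, 0.001, -1.0]]
force: [-0.1, -0.1, -3.3]
width: 0.254
```

```bash
python3 - <<'E'
from plan import *
s=status.state(); print(s["time_s"],s["position"],s["force"],s["moment"])
im=eyes.read_camera("scene")[:,:,::-1]
cv2.imwrite("pics/j_s.png",cv2.resize(im[255:405,165:365],None,fx=4,fy=4,interpolation=2))
E
```

```text
14.8 [ 0.47256477 -0.32213319  0.0410429 ] [-0.12899823 -0.08045996 -3.32373837] [-0.01411324  0.10359373  0.00187689]
```

View pics/j_s.png

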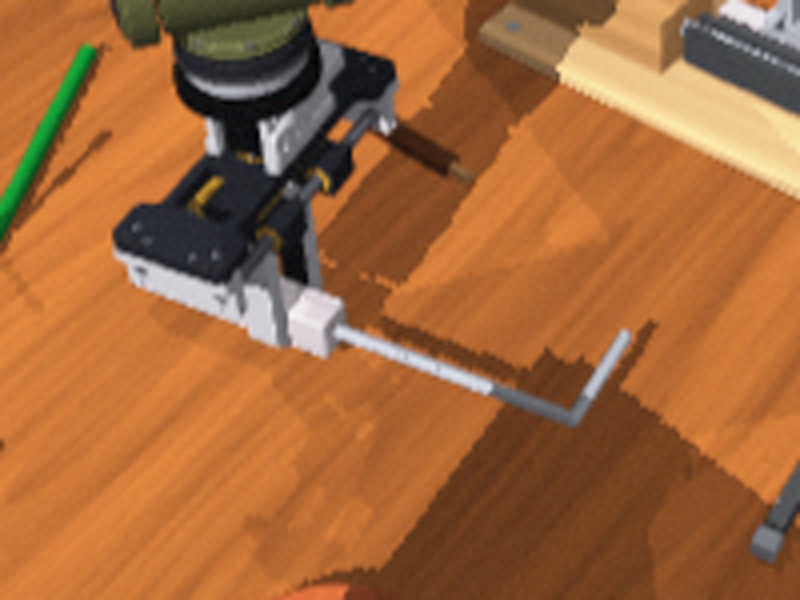

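Call:
servo_tool --moves '[[[0,0,3,0,0,0,-1],[0,0,3,0,0,0,-1],[0,0,2,0,0,0,-1],[0,0,1,0,0,0,-1],[0,0,0,0,0,0,-1]]]'

```text
time_s: 15.35
position: [0.4727, -0.3227, 0.0329]
ee_rot: [[0.155, -0.988, -0.0], [-0.988, -0.155, 0.0], [-0.0, 0.0, -1.0]]
force: [0.8, 0.4, -3.1]
width: 0.253
```

Call:
servo_tool --moves '[[[0,0,1,0,0,0,-1],[0,0,1,0,0,0,-1],[0,0,0,0,0,0,-1]]]'

```text
time_s: 15.65
position: [0.4727, -0.3226, 0.0308]
ee_rot: [[0.155, -0.988, -0.0], [-0.988, -0.155, 0.0], [-0.0, 0.0, -1.0]]
force: [0.0, 0.2, -2.6]
width: 0.253
```

Call:
servo_tool --moves '[[[0,0,1,0,0,0,-1],[0,0,1,0,0,0,-1],[0,0,0,0,0,0,-1]]]'

```text
time_s: 15.95
position: [0.4727, -0.3226, 0.0288]
ee_rot: [[0.155, -0.988, -0.0], [-0.988, -0.155, 0.0], [-0.0, 0.0, -1.0]]
force: [0.2, 0.2, -2.6]
width: 0.256
```

Call:
servo_tool --moves '[[[0,0,0,0,0,0,0.4],[0,0,0,0,0,0,0.4],[0,0,0,0,0,0,0.4],[0,0,0,0,0,0,0.4],[0,0,0,0,0,0,0.4]]]'

```text
time_s: 16.45
position: [0.4728, -0.3227, 0.0291]
ee_rot: [[0.155, -0.988, 0.0], [-0.988, -0.155, -0.0], [0.0, -0.0, -1.0]]
force: [0.5, 0.4, 0.4]
width: 0.644
```

```bash
python3 - <<'E'
from plan import *
s=status.state(); print(s["time_s"],s["position"],s["force"],s["width"])
im=eyes.read_camera("scene")[:,:,::-1]
cv2.imwrite("pics/k_s.png",cv2.resize(im[255:405,165:365],None,fx=4,fy=4,interpolation=2))
E
```

```text
16.45 [ 0.47280925 -0.32268452  0.02905045] [0.48615461 0.36764691 0.39324511] 0.643509857306215
```

View pics/k_s.png

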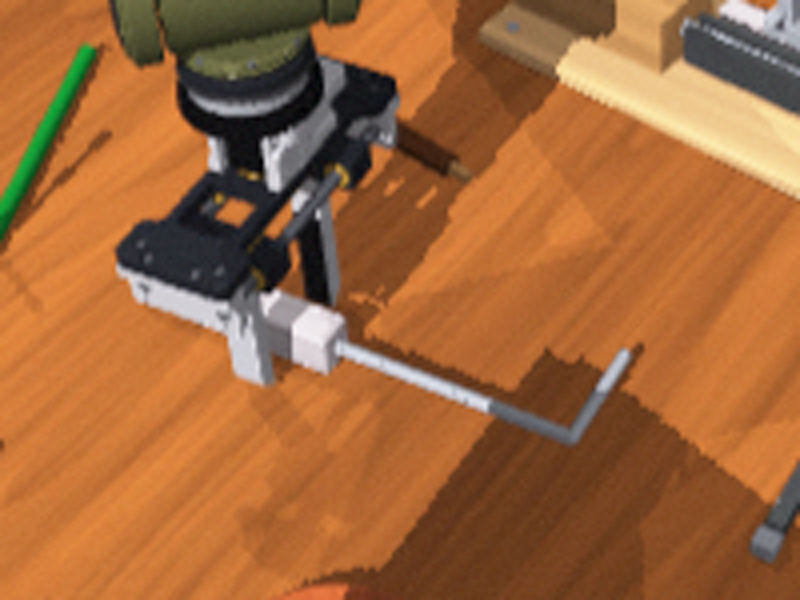

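The hook lies on the bench. Now rise and go to the pointer, with the jaws along gauge x (tool x at about -3°).

```bash
python3 - <<'E'
from plan import *
plan([(473,-323,190,-81,5),(560,52,190,-3,11)],0.4)
E
```

```text
[[[0.1, 0.0, -32.2, 0.0, 0.0, 0.0, 0.4], [0.0, -0.1, -32.2, 0.0, 0.0, -0.001, 0.4], [0.1, 0.0, -32.2, 0.0, 0.0, 0.0, 0.4], [0.1, 0.0, -32.2, 0.0, 0.0, 0.0, 0.4], [0.1, -0.1, -32.2, 0.0, 0.0, 0.0, 0.4]]]
[[[-32.4, -13.1, 0.0, 0.0, 0.0, -0.124, 0.4], [-30.6, -17.1, 0.0, 0.0, 0.0, -0.124, 0.4], [-28.2, -20.7, 0.0, 0.0, 0.0, -0.123, 0.4], [-25.5, -24.0, 0.0, 0.0, 0.0, -0.124, 0.4], [-22.3, -26.9, 0.0, 0.0, 0.0, -0.124, 0.4]]]
[[[-18.8, -29.6, 0.0, 0.0, 0.0, -0.124, 0.4], [-15.0, -31.6, 0.0, 0.0, 0.0, -0.124, 0.4], [-11.0, -33.2, 0.0, 0.0, 0.0, -0.123, 0.4], [-6.8, -34.4, 0.0, 0.0, 0.0, -0.124, 0.4], [-2.6, -34.9, 0.0, 0.0, 0.0, -0.124, 0.4]]]
[[[1.9, -34.9, 0.0, 0.0, 0.0, -0.124, 0.4]]]
```

Call:
servo_tool --moves '[[[0,0,-10,0,0,0,0.4],[0,0,-30,0,0,0,0.4],[0,0,-40,0,0,0,0.4],[0,0,-40,0,0,0,0.4],[0,0,-40,0,0,0,0.4]]]'

```text
time_s: 17.0
position: [0.4726, -0.3225, 0.1914]
ee_rot: [[0.155, -0.988, 0.0], [-0.988, -0.155, -0.0], [0.0, -0.0, -1.0]]
force: [0.6, -0.1, -0.8]
width: 0.697
```

Call:
servo_tool --moves '[[[-32.4,-13,0,0,0,-0.124,0.4],[-30.6,-17,0,0,0,-0.124,0.4],[-28,-20.7,0,0,0,-0.124,0.4],[-25.5,-24,0,0,0,-0.124,0.4],[-22,-27,0,0,0,-0.124,0.4]]]'

```text
time_s: 17.5
position: [0.5126, -0.1513, 0.1899]
ee_rot: [[0.704, -0.71, 0.001], [-0.71, -0.704, -0.0], [0.001, -0.0, -1.0]]
force: [-0.1, -0.0, -0.3]
width: 0.706
```

Call:
servo_tool --moves '[[[-19,-29.5,0,0,0,-0.124,0.4],[-15,-31.6,0,0,0,-0.124,0.4],[-11,-33,0,0,0,-0.124,0.4],[-7,-34.4,0,0,0,-0.124,0.4],[-2.6,-35,0,0,0,-0.124,0.4]]]'

```text
time_s: 18.0
position: [0.5516, 0.0195, 0.1899]
ee_rot: [[0.986, -0.169, 0.001], [-0.169, -0.986, -0.0], [0.001, -0.0, -1.0]]
force: [-0.3, -0.6, 0.3]
width: 0.702
```

Call:
servo_tool --moves '[[[2,-35,0,0,0,-0.124,0.4],[0,0,0,0,0,0,0.4],[0,0,0,0,0,0,0.4],[0,0,0,0,0,0,0.4]]]'

```text
time_s: 18.4
position: [0.5595, 0.0514, 0.1893]
ee_rot: [[0.999, -0.053, 0.0], [-0.053, -0.999, -0.0], [0.0, 0.0, -1.0]]
force: [0.0, -0.6, -0.1]
width: 0.699
```

```bash
python3 - <<'E'
from plan import *
s=status.state(); print(s["time_s"],s["position"],s["ee_rot"],s["joint_pos"])
im=eyes.read_camera("wrist")[:,:,::-1]
cv2.imwrite("pics/l_w.png",im)
im=eyes.read_camera("scene")[:,:,::-1]
cv2.imwrite("pics/l_s.png",cv2.resize(im[215:365,165:365],None,fx=4,fy=4,interpolation=2))
E
```

```text
18.4 [0.55946187 0.05138476 0.18932867] [[ 9.98604796e-01 -5.28050382e-02  2.99418584e-04]
 [-5.28050082e-02 -9.98604837e-01 -1.07340682e-04]
 [ 3.04668975e-04  9.13801190e-05 -9.99999949e-01]] [ 2.64483097e-02  3.61750697e-01  1.53728863e+00 -1.21732230e-04
  1.24225685e+00  7.93171662e-02]
```

View pics/l_w.png

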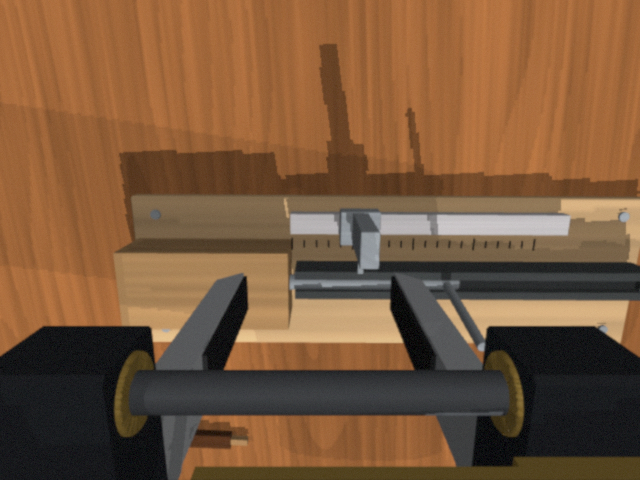

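View pics/l_s.png

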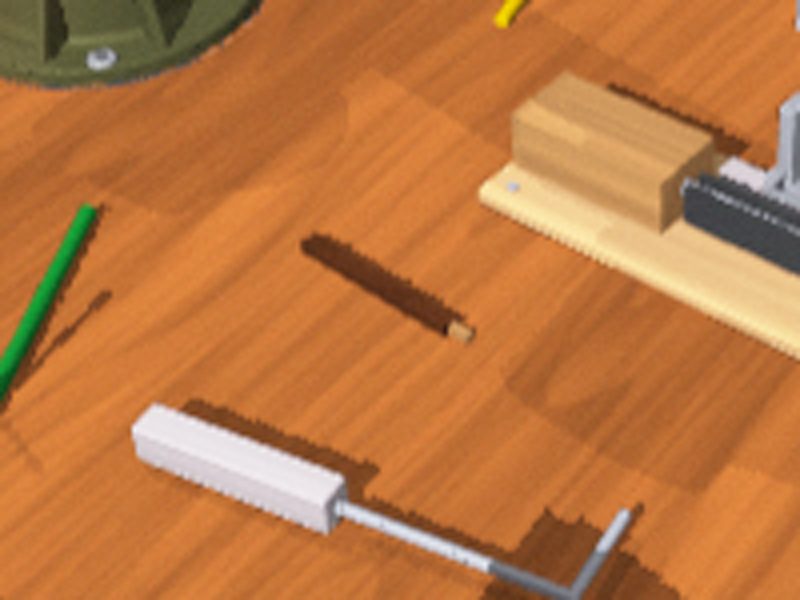

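```bash
python3 - <<'E'
from plan import *
im=cv2.imread("pics/l_w.png"); cv2.imwrite("pics/l_z.png",cv2.resize(im[195:355,320:500],None,fx=4,fy=3.7,interpolation=2))
E
```

```text
(no output)
```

View pics/l_z.png

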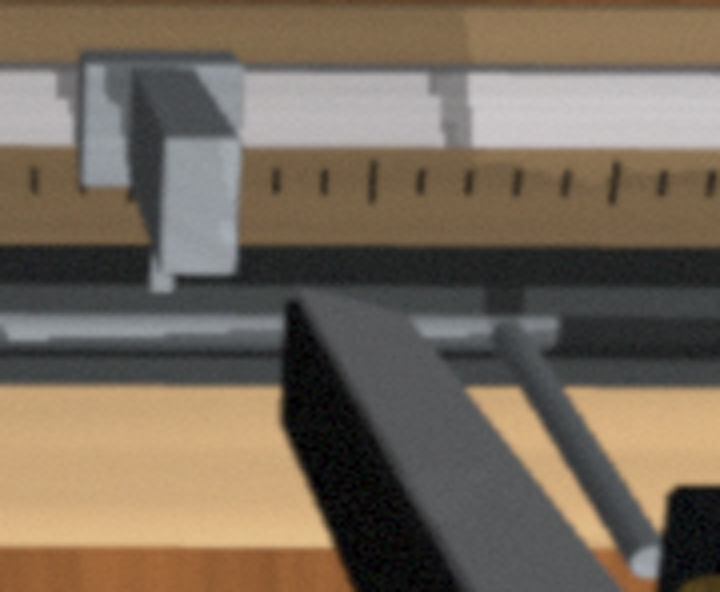

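```bash
cat > g.py <<'E'
import numpy as np
a=np.radians(-3.05); G=np.array([.535,.0093]); ex=np.array([np.cos(a),np.sin(a)]); ey=np.array([-ex[1],ex[0]])
def gz(p): d=np.asarray(p[:2])-G; return np.round(1000*np.array([d@ex,d@ey]),1)
E
python3 - <<'E'
from plan import *; from g import *
s=status.state(); print(s["position"])
W=lambda u,v:(320+u/4-.4,195+v/3.7-.4)
for nm,n,uv,z in [("tab","wrist",W(201,205),.1),("upr top","wrist",W(648,560),.115),("upr base","wrist",W(509,328),.041),("fingertip","wrist",W(162,285),.048),("blk front top R","wrist",(291,328),.056),("blk front top L","wrist",(291,248),.056),
 ("upr top T","top",(265+200.5/4-.4,115+215.5/4-.4),.115),("finger T","top",(265+152/4-.4,115+345/4-.4),.048),
 ("upr S","scene",(265+445/4-.4,215+169/4-.4),.115),("upr base S","scene",(265+445/4-.4,215+252/4-.4),.041)]:
    p=cast(n,uv,z,s); print(nm,p[:2]*1000,gz(p))
plan([(590,51,190,-3,2)],.4)
E
```

```text
[0.55948222 0.05118793 0.18921157]
tab [590.71123204  51.28788757] [53.4 44.9]
upr top [655.59557776  -8.75886683] [121.4 -11.6]
upr base [656.33736359   4.21585872] [121.4   1.4]
fingertip [588.89504223  19.71586313] [53.3 13.3]
blk front top R [534.62478456 -19.67705857] [  1.2 -29. ]
blk front top L [539.01748293  43.06669757] [ 2.2 33.9]
upr top T [656.75591738  -8.89418851] [122.6 -11.7]
finger T [590.41202775  21.79445863] [54.7 15.4]
upr S [657.42625424 -11.53164976] [123.4 -14.3]
upr base S [656.88296527  -1.92614901] [122.3  -4.7]
[[[15.2, -0.7, -0.4, 0.0, 0.0, 0.0, 0.4], [15.3, -0.7, -0.4, 0.0, 0.0, -0.001, 0.4]]]
```

Call:
servo_tool --moves '[[[15,-0.3,0,0,0,0,0.4],[16,-0.3,0,0,0,0,0.4],[0,0,15,0,0,0,0.4],[0,0,15,0,0,0,0.4],[0,0,10,0,0,0,0.4]]]'

```text
time_s: 19.0
position: [0.5903, 0.0503, 0.148]
ee_rot: [[0.999, -0.053, -0.001], [-0.053, -0.999, -0.0], [-0.001, 0.0, -1.0]]
force: [0.0, -0.1, 0.5]
width: 0.699
```

```bash
python3 - <<'E'
from plan import *
s=status.state(); print(s["time_s"],s["position"],s["force"])
im=eyes.read_camera("wrist")[:,:,::-1]
cv2.imwrite("pics/m_w.png",im)
E
```

```text
19.0 [0.59027385 0.05033156 0.14798028] [ 0.03396854 -0.07309044  0.48874455]
```

View pics/m_w.png

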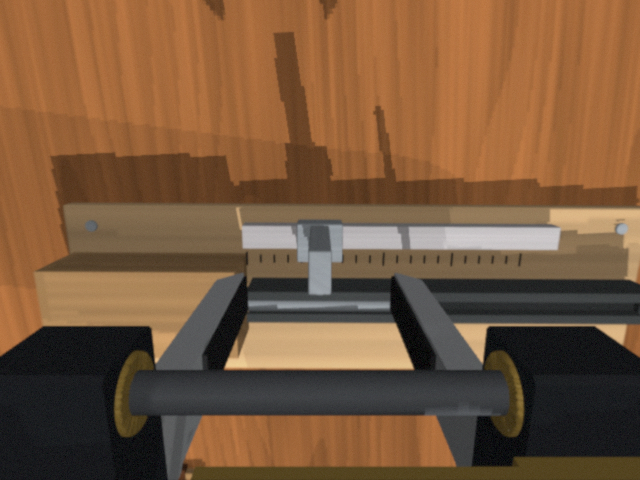

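The tab is centred between the fingers at column 320. Descend and grip.

Call:
servo_tool --moves '[[[0,0,15,0,0,0,0.4],[0,0,15,0,0,0,0.4],[0,0,15,0,0,0,0.4],[0,0,8,0,0,0,0.4],[0,0,2,0,0,0,0.4]]]'

```text
time_s: 19.55
position: [0.5901, 0.0511, 0.0926]
ee_rot: [[0.999, -0.051, -0.002], [-0.051, -0.999, -0.0], [-0.002, 0.0, -1.0]]
force: [0.1, 0.5, 0.4]
width: 0.697
```

Call:
servo_tool --moves '[[[0,0,0,0,0,0,-1],[0,0,0,0,0,0,-1],[0,0,0,0,0,0,-1],[0,0,0,0,0,0,-1],[0,0,0,0,0,0,-1]]]'

```text
time_s: 20.05
position: [0.5906, 0.0512, 0.0942]
ee_rot: [[0.999, -0.051, 0.0], [-0.051, -0.999, 0.0], [0.0, -0.0, -1.0]]
force: [0.7, 0.0, -0.7]
width: 0.316
```

Call:
servo_tool --moves '[[[0,0,0,0,0,0,-1],[0,0,0,0,0,0,-1],[0,0,0,0,0,0,-1],[0,0,0,0,0,0,-1],[0,0,0,0,0,0,-1]]]'

```text
time_s: 20.55
position: [0.5906, 0.0511, 0.094]
ee_rot: [[0.999, -0.051, 0.0], [-0.051, -0.999, 0.0], [0.0, -0.0, -1.0]]
force: [-0.1, 0.1, 1.0]
width: 0.125
```

Call:
servo_tool --moves '[[[6,0,0,0,0,0,-1],[12,0,0,0,0,0,-1],[14,0,0,0,0,0,-1],[14,0,0,0,0,0,-1],[12,0,0,0,0,0,-1]]]'

```text
time_s: 21.05
position: [0.6493, 0.0478, 0.094]
ee_rot: [[0.999, -0.051, -0.0], [-0.051, -0.999, -0.0], [-0.0, 0.0, -1.0]]
force: [-3.0, -2.1, 3.8]
width: 0.126
```

Call:
servo_tool --moves '[[[7,0,0,0,0,0,-1],[3,0,0,0,0,0,-1],[0,0,0,0,0,0,-1],[0,0,0,0,0,0,-1]]]'

```text
time_s: 21.45
position: [0.6585, 0.0473, 0.094]
ee_rot: [[0.999, -0.051, 0.001], [-0.051, -0.999, -0.0], [0.001, 0.0, -1.0]]
force: [2.4, -4.9, 0.8]
width: 0.124
```

```bash
python3 - <<'E'
from plan import *; from g import *
s=status.state(); print(s["time_s"],s["position"],s["force"],gz(s["position"]))
for n,x0,y0 in [("scene",315,225),("wrist",240,200),("top",265,115)]:
  im=eyes.read_camera(n)[:,:,::-1]
  cv2.imwrite(f"pics/n_{n}.png",cv2.resize(im[y0:y0+150,x0:x0+200],None,fx=4,fy=4,interpolation=2) if n!="wrist" else im)
E
```

```text
21.45 [0.65853989 0.04732826 0.09403949] [ 2.41764861 -4.85282434  0.79009307] [121.3  44.5]
```

View pics/n_scene.png

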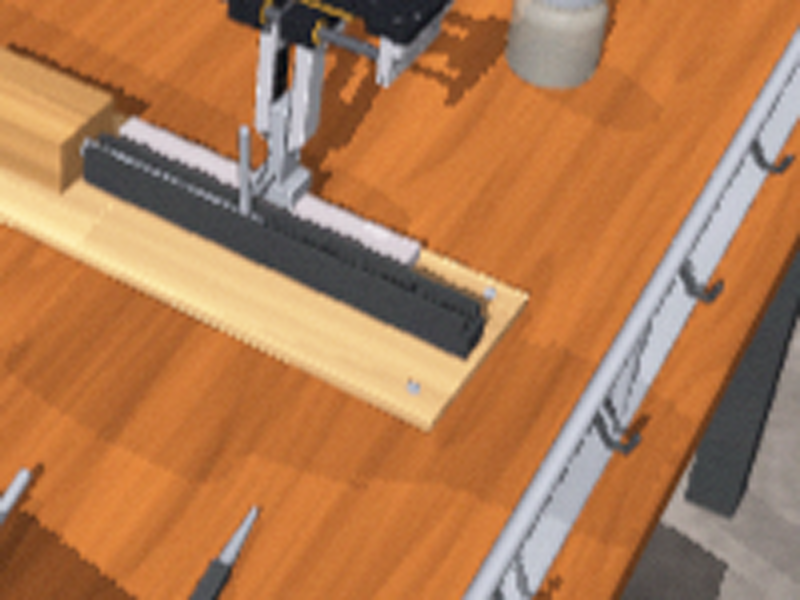

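View pics/n_wrist.png

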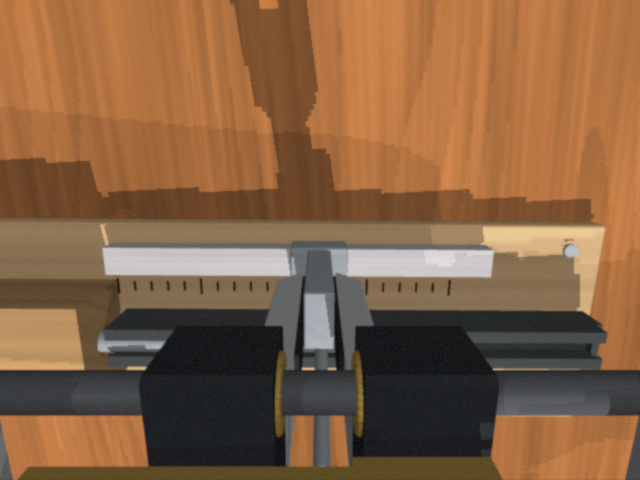

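The upright appears at columns 316–328, straight in line with the tab. Release, rise and check.

Call:
servo_tool --moves '[[[0,0,0,0,0,0,0.4],[0,0,0,0,0,0,0.4],[0,0,0,0,0,0,0.4],[0,0,0,0,0,0,0.4],[0,0,0,0,0,0,0.4]]]'

```text
time_s: 22.1
position: [0.6584, 0.0478, 0.0939]
ee_rot: [[0.999, -0.051, -0.0], [-0.051, -0.999, 0.0], [-0.0, -0.0, -1.0]]
force: [0.4, 0.1, -0.2]
width: 0.512
```

Call:
servo_tool --moves '[[[0,0,-10,0,0,0,0.4],[0,0,-30,0,0,0,0.4],[0,0,-30,0,0,0,0.4],[0,0,-30,0,0,0,0.4],[0,0,-10,0,0,0,0.4]]]'

```text
time_s: 22.6
position: [0.6593, 0.0477, 0.2082]
ee_rot: [[0.999, -0.051, 0.005], [-0.051, -0.999, 0.0], [0.005, -0.0, -1.0]]
force: [-0.7, -0.1, 1.5]
width: 0.704
```

Call:
servo_tool --moves '[[[0,25,-10,0,0,0,0.4],[0,30,-10,0,0,0,0.4],[0,25,0,0,0,0,0.4],[0,0,0,0,0,0,0.4],[0,0,0,0,0,0,0.4]]]'

```text
time_s: 23.1
position: [0.6542, -0.0322, 0.2234]
ee_rot: [[0.999, -0.052, -0.001], [-0.052, -0.999, 0.0], [-0.001, -0.0, -1.0]]
force: [0.9, -0.4, 0.1]
width: 0.697
```

```bash
python3 - <<'E'
from plan import *; from g import *
import pickle
s=status.state(); print(s["time_s"],s["position"]); pickle.dump(s,open("s.pkl","wb"))
for n,x0,y0 in [("wrist",240,200),("scene",265,215),("top",265,115)]:
  im=eyes.read_camera(n)[:,:,::-1]
  cv2.imwrite(f"pics/o_{n}.png",cv2.resize(im[y0:y0+150,x0:x0+200],None,fx=4,fy=4,interpolation=2) if n!="wrist" else im)
E
```

```text
23.1 [ 0.65419961 -0.03222009  0.22337601]
```

View pics/o_scene.png

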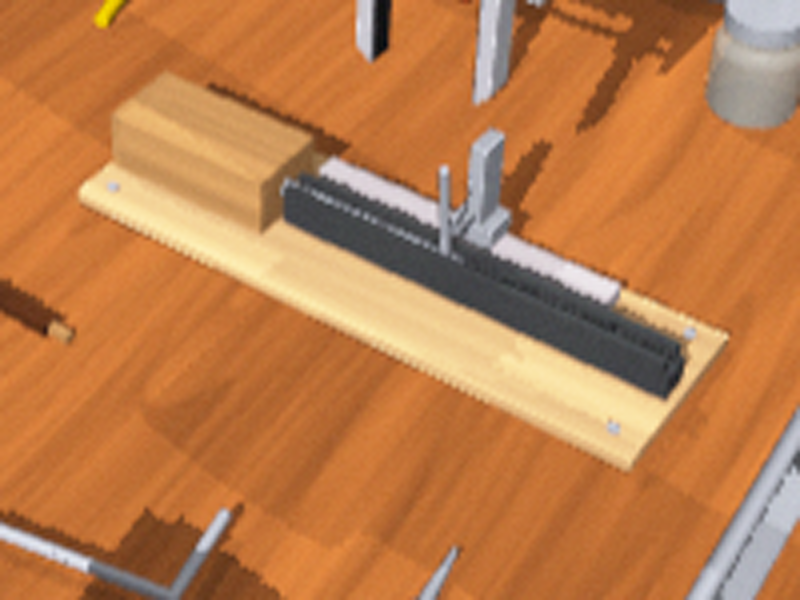

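View pics/o_wrist.png

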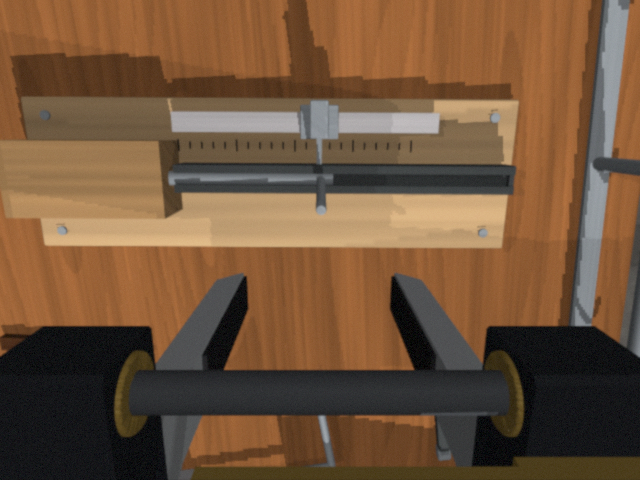

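View pics/o_top.png

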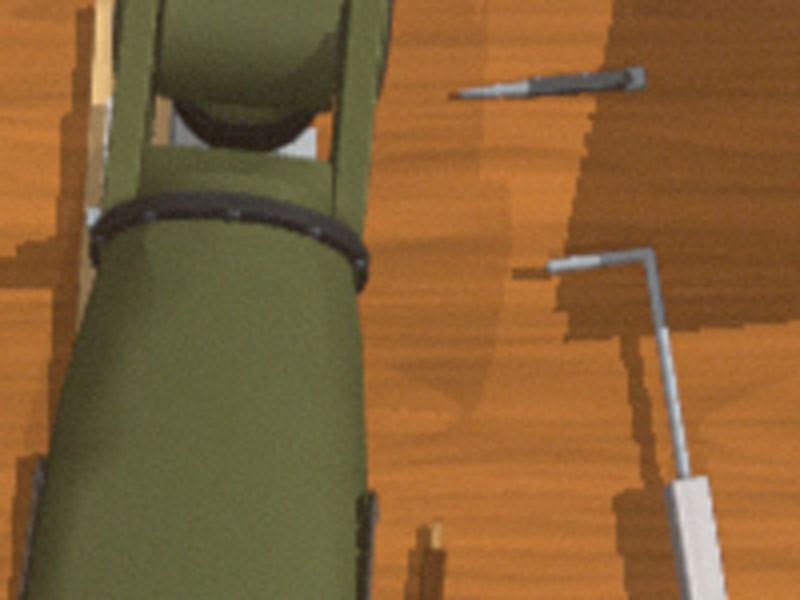

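Finger and upright both sit near column 320 in the wrist view. I'll measure the offset.

```bash
python3 - <<'E'
import cv2
im=cv2.imread("pics/o_wrist.png"); cv2.imwrite("pics/o_z.png",cv2.resize(im[90:220,270:370],None,fx=4.6,fy=4.6,interpolation=2))
E
```

```text
(no output)
```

View pics/o_z.png

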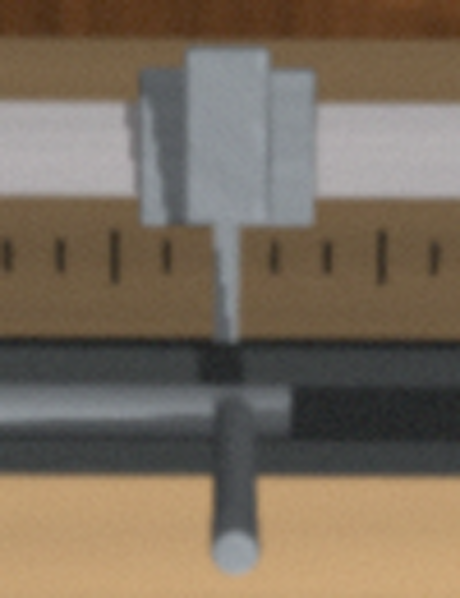

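```bash
python3 - <<'E'
from plan import *; from g import *
import pickle; s=pickle.load(open("s.pkl","rb"))
W=lambda u,v:(270+u/4.6-.4,90+v/4.6-.4)
for nm,uv,z in [("tab",W(229,135),.1),("fingertip",W(227,338),.048),("upr base",W(236,405),.041),("upr top",W(236,551),.115),("rod back end",W(290,405),.036)]:
    print(nm,gz(cast("wrist",uv,z,s)))
Z=lambda u,v:(265+u/4-.4,215+v/4-.4)
for nm,uv,z in [("tab S",Z(489,137),.1),("upr S",Z(445,169),.115)]: print(nm,gz(cast("scene",uv,z)))
E
```

```text
tab [121.4  44.8]
fingertip [121.2  13.2]
upr base [122.8   1.1]
upr top [122.5 -11.6]
rod back end [132.4   0.6]
tab S [120.1  45.5]
upr S [123.4 -14.3]
```

The wrist view puts the finger about 1.3 mm short of the upright, and the coarser scene view says about 3 mm. There is plenty of time, so I'll nudge it by +1.5 mm.

Call:
servo_tool --moves '[[[0,-25,0,0,0,0,0.4],[0,-30,10,0,0,0,0.4],[0,-25,10,0,0,0,0.4],[0,0,0,0,0,0,0.4],[0,0,10,0,0,0,0.4]]]'

```text
time_s: 23.75
position: [0.6589, 0.0484, 0.1948]
ee_rot: [[0.999, -0.049, 0.002], [-0.049, -0.999, -0.0], [0.002, 0.0, -1.0]]
force: [-0.3, -0.1, -0.4]
width: 0.7
```

Call:
servo_tool --moves '[[[0,0,25,0,0,0,0.4],[0,0,25,0,0,0,0.4],[0,0,25,0,0,0,0.4],[0,0,17,0,0,0,0.4],[0,0,8,0,0,0,0.4]]]'

```text
time_s: 24.25
position: [0.6578, 0.0467, 0.0919]
ee_rot: [[0.999, -0.052, -0.002], [-0.052, -0.999, -0.0], [-0.002, 0.0, -1.0]]
force: [0.6, -0.4, -0.5]
width: 0.697
```

Call:
servo_tool --moves '[[[0,0,0,0,0,0,-1],[0,0,0,0,0,0,-1],[0,0,0,0,0,0,-1],[0,0,0,0,0,0,-1],[0,0,0,0,0,0,-1]]]'

```text
time_s: 24.75
position: [0.6587, 0.0477, 0.0945]
ee_rot: [[0.999, -0.051, 0.001], [-0.051, -0.999, -0.0], [0.001, -0.0, -1.0]]
force: [-0.7, 0.1, -0.5]
width: 0.314
```

Call:
servo_tool --moves '[[[0,0,0,0,0,0,-1],[0,0,0,0,0,0,-1],[0,0,0,0,0,0,-1],[0,0,0,0,0,0,-1],[0,0,0,0,0,0,-1]]]'

```text
time_s: 25.25
position: [0.6585, 0.0477, 0.094]
ee_rot: [[0.999, -0.051, 0.0], [-0.051, -0.999, 0.0], [0.0, -0.0, -1.0]]
force: [0.0, 0.5, 1.6]
width: 0.124
```

Call:
servo_tool --moves '[[[1,0,0,0,0,0,-1],[0.5,0,0,0,0,0,-1],[0,0,0,0,0,0,-1],[0,0,0,0,0,0,-1],[0,0,0,0,0,0,-1]]]'

```text
time_s: 25.75
position: [0.66, 0.0476, 0.094]
ee_rot: [[0.999, -0.051, 0.0], [-0.051, -0.999, -0.0], [0.0, -0.0, -1.0]]
force: [-1.1, 0.0, 2.3]
width: 0.123
```

Call:
servo_tool --moves '[[[0,0,0,0,0,0,0.4],[0,0,0,0,0,0,0.4],[0,0,0,0,0,0,0.4],[0,0,0,0,0,0,0.4],[0,0,0,0,0,0,0.4]]]'

```text
time_s: 26.25
position: [0.6599, 0.0476, 0.0939]
ee_rot: [[0.999, -0.051, -0.0], [-0.051, -0.999, -0.0], [-0.0, 0.0, -1.0]]
force: [-0.1, 0.7, -0.2]
width: 0.513
```

Call:
servo_tool --moves '[[[0,0,-10,0,0,0,0.4],[0,0,-30,0,0,0,0.4],[0,0,-30,0,0,0,0.4],[0,0,-30,0,0,0,0.4],[0,0,-10,0,0,0,0.4]]]'

```text
time_s: 26.75
position: [0.6608, 0.0476, 0.2082]
ee_rot: [[0.999, -0.051, 0.005], [-0.051, -0.999, 0.0], [0.005, -0.0, -1.0]]
force: [-0.7, 0.9, 0.7]
width: 0.702
```

Call:
servo_tool --moves '[[[0,25,-10,0,0,0,0.4],[0,30,-10,0,0,0,0.4],[0,25,0,0,0,0,0.4],[0,0,0,0,0,0,0.4],[0,0,0,0,0,0,0.4]]]'

```text
time_s: 27.25
position: [0.6557, -0.0323, 0.2234]
ee_rot: [[0.999, -0.052, -0.001], [-0.052, -0.999, 0.0], [-0.001, -0.0, -1.0]]
force: [-0.3, 0.1, 0.4]
width: 0.702
```

```bash
python3 - <<'E'
from plan import *; import pickle
s=status.state(); print(s["time_s"],s["position"]); pickle.dump(s,open("s.pkl","wb"))
im=eyes.read_camera("wrist")[:,:,::-1]; cv2.imwrite("pics/p_z.png",cv2.resize(im[90:220,270:370],None,fx=4.6,fy=4.6,interpolation=2))
im=eyes.read_camera("scene")[:,:,::-1]; cv2.imwrite("pics/p_s.png",im)
E
```

```text
27.25 [ 0.65571244 -0.03230447  0.22339536]
```

View pics/p_z.png

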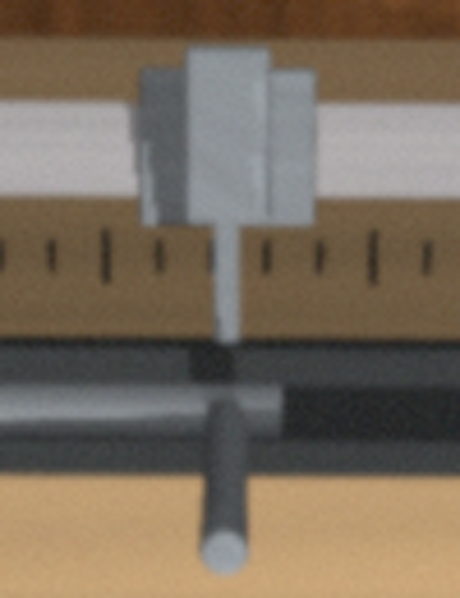

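View pics/p_s.png

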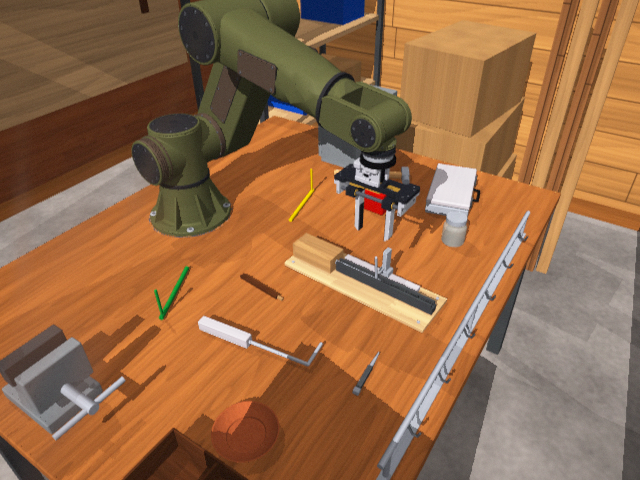

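Finger and upright now line up in the wrist crop (columns 227 and 225–226, under 0.5 mm apart). The hook lies flat and clear, and the bystanders are where they were.

```bash
python3 - <<'E'
from rig import arm, status
print(arm.sign_off(), status.state()["time_s"])
E
```

```text
the job is handed in; nothing more can be done
the job is handed in; nothing more can be done
```

I dragged the rod to the bottom of the bore with the hook, laid the hook back where it had been, and set the pointer level with the rod's upright. The job was handed in at about 27 s of the 72 s allowed; the sign-off gives no verdict.

- **Rod:** it slid at about 2 N. The force then rose to 23 N and the rod stopped following, so it had bottomed. The upright now stands at gauge x of about 122 mm, which makes the bore about 57 to 58 mm deep. The upright did not move when I took the hook away.
- **Pointer:** I first set it about 1.3 mm short by the wrist camera, or about 3 mm by the coarser scene camera. I regripped the tab and moved it +1.5 mm. The last wrist picture shows finger and upright within about 0.5 mm along the channel; I did not re-measure with the scene camera after the nudge.
- **Upright:** its top leans about 12 mm to the right, more than the few mm described.
- **Hook and bystanders:** by eye in the last pictures, the hook lies flat on the bench, well clear of the gauge. The bystanders I could see in the last pictures look unmoved; the arm hid the hammer.

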